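# Set up the sample filter stand

### The job

Set up the filter stand: first press the two loose grey carrier blocks fully down onto the two empty studded places of the stand, then seat one of the three white sample cups upright in the tapered well of each of the three carriers, and nest every filter funnel upright in a cup of its own until its shoulder lies on the cup's rim. Do not knock over the jar or the tip box.

Things in the scene. Friction and masses are not known exactly. Their poses are not given: they have to be found in the camera images.
- stand: Stand fixed to the bench: aluminium rail 350 mm long (its x, pointing away from the robot), 110 mm wide, 18 mm thick; three places 105 mm apart along x: place1 at -105, place2 at 0 (both empty, with studs), and at +105 mm a carrier block like the loose ones, already fitted for good. Origin: centre of its underside, at bench height; z up.
- place1 (a point): Empty place of the stand: its centre on the rail's top face, 18 mm above the bench; axes as the stand's. A seated block has its origin here and its long side along the stand's x. Four steel studs, 14 mm in diameter, 10 mm high, chamfered, at +-35.5 mm in x and +-18.5 mm in y, fit inside the block's skirt with 1.5 mm play.
- place2 (a point): The other empty place, the same as place1. At both, a sprung steel ball at each end (on the stand's x axis) grips the skirt from inside: a block set on the studs stays up and must be pressed down its last 7 mm or so with about 5 to 12 N until its skirt sits on the rail all round.
- carrier1: Loose carrier block, grey plastic, upright on the bench: 96 mm (its x) by 60 mm (its y) by 56 mm tall, 220 g. Round tapered well in its top, 53 mm wide at the mouth, 41 mm at its floor, 16 mm above the block's underside. Hollow beneath: skirt 12 mm deep, 88 x 54 mm inside. Same after half a turn. Origin: centre of its underside; x along its long side, z up.
- carrier2: The other loose carrier block, the same as carrier1.
- well0 (a point): Centre of the well floor of the block already on the stand, where the centre of a seated cup's underside comes to lie (its rim then stands 32 mm above the block's top; about 2.5 mm play all round); z up.
- well1 (a point): Centre of the well floor of carrier1, where the centre of a seated cup's underside comes to lie (its rim then stands 32 mm above the block's top; about 2.5 mm play all round); z up.
- well2 (a point): Centre of the well floor of carrier2, where the centre of a seated cup's underside comes to lie (its rim then stands 32 mm above the block's top; about 2.5 mm play all round); z up.
- cup1: Sample cup, white plastic, one of three alike, upright on the bench: open tapered beaker 72 mm tall, outside diameter 36 mm at its flat foot, widening evenly to 52 mm at 52 mm up, then a straight collar, 60 mm outside and 55 mm inside diameter, from 51 mm up to the rim; wall 2.5 mm; its foot is a steel weight 8 mm thick; 100 g. Origin: centre of its underside; z up its axis.
- seat1 (a point): Point on the axis of cup1, 22 mm above its underside, where the centre of the underside of a fully nested funnel comes to lie (its stem has 2 to 4 mm play in the cup); z up the cup's axis.
- funnel1: Filter funnel, white plastic, upright on the bench (1 to 3 present, alike): 70 mm tall; closed tapered stem, diameter 31 mm at the flat foot, 46 mm at 50 mm up; above it a round straight bowl, 60 mm outside, wall 2.5 mm, rim at 70 mm, dark screen as floor at 53 mm; the bowl's flat underside is the shoulder, which lies on the cup's rim when nested; 90 g. Origin: centre of its underside; z up.
- cup2: Sample cup, white plastic, one of three alike, upright on the bench: open tapered beaker 72 mm tall, outside diameter 36 mm at its flat foot, widening evenly to 52 mm at 52 mm up, then a straight collar, 60 mm outside and 55 mm inside diameter, from 51 mm up to the rim; wall 2.5 mm; its foot is a steel weight 8 mm thick; 100 g. Origin: centre of its underside; z up its axis.
- seat2 (a point): Point on the axis of cup2, 22 mm above its underside, where the centre of the underside of a fully nested funnel comes to lie (its stem has 2 to 4 mm play in the cup); z up the cup's axis.
- funnel2: Filter funnel, white plastic, upright on the bench (1 to 3 present, alike): 70 mm tall; closed tapered stem, diameter 31 mm at the flat foot, 46 mm at 50 mm up; above it a round straight bowl, 60 mm outside, wall 2.5 mm, rim at 70 mm, dark screen as floor at 53 mm; the bowl's flat underside is the shoulder, which lies on the cup's rim when nested; 90 g. Origin: centre of its underside; z up.
- cup3: Sample cup, white plastic, one of three alike, upright on the bench: open tapered beaker 72 mm tall, outside diameter 36 mm at its flat foot, widening evenly to 52 mm at 52 mm up, then a straight collar, 60 mm outside and 55 mm inside diameter, from 51 mm up to the rim; wall 2.5 mm; its foot is a steel weight 8 mm thick; 100 g. Origin: centre of its underside; z up its axis.
- seat3 (a point): Point on the axis of cup3, 22 mm above its underside, where the centre of the underside of a fully nested funnel comes to lie (its stem has 2 to 4 mm play in the cup); z up the cup's axis.
- funnel3: Filter funnel, white plastic, upright on the bench (1 to 3 present, alike): 70 mm tall; closed tapered stem, diameter 31 mm at the flat foot, 46 mm at 50 mm up; above it a round straight bowl, 60 mm outside, wall 2.5 mm, rim at 70 mm, dark screen as floor at 53 mm; the bowl's flat underside is the shoulder, which lies on the cup's rim when nested; 90 g. Origin: centre of its underside; z up.
- jar: Bystander: closed clear specimen jar with a white lid, 60 mm in diameter, 72 mm tall, standing near the task's things. Origin: centre of its underside.
- tipbox: Bystander: closed pipette-tip box with a grey lid, 84 by 60 by 62 mm tall, standing near the task's things. Origin: centre of its underside; x along its long side.
Mind the look-alikes: they are no part of the job. Leave any orange or purple look-alike of the carrier2 alone.

How it is judged:
By the outcome, as a careful person would: the job done as asked, in the order asked, and still so for the second after the job is handed in, with the robot touching nothing.
Of funnel1, funnel2, funnel3 only 1 to 3 are there at a start; the rules pass over those that are not, and their reading is None.
At some moment in a run one of cup1, cup2, cup3, carrier1, carrier2 may be knocked a few centimetres aside while the robot is not near it.
It also fails if it takes over 210 s, if anything falls off the work surface, if the arm or the gripper's body presses on something with over 40 N, if the wrist force passes 120 N, or if a joint passes its speed limit or range.

### The arm

A 6-joint arm with a two-finger parallel gripper is mounted at the origin on the work surface. World frame = base frame: x ahead of the robot, y to its left, z up, the work surface at z = 0. Lengths are in m, angles in rad, forces in N, time in s.
With the tool pointing down it reaches from about 0.35 to 0.775 m from the base axis. Payload 5.5 kg.
Tool frame: the origin (TCP) lies between the finger pads; the fingertips stand 11 mm ahead of it and the grasp point (between the pads) lies 8 mm behind it (tips_ahead is the distance from the TCP to the fingertips, in m); z points along the fingers, y is the line along which they close (so a half turn about z gives the same grasp; the last joint's range is limited). The gripper opens to 85 mm and grips with 20 to 120 N. Pads are 22 mm wide; open, the fingers measure 114 mm over their backs; the gripper's body (76 mm by 85 mm) begins 54 mm behind the grasp point. The pads swing forward as they close: fully open they stand 13 mm farther back than shut.
Start: joints at [-1.292, 0.313, 0.046, 1.304, 0, 1.431], TCP at [0.234, -0.525, 0.242] pointing down, gripper open.
Joint ranges: [-2.76, 2.76], [-0.86, 1.69], [-1.03, 1.26], [-2.2, 2.34], [-1.47, 1.5], [-3.14, 3.14]. Speed limits (rad/s): [2.57, 2.57, 3.14, 3.14, 3.14, 3.14].

### API

Orientations are given as a unit quaternion [w, x, y, z].
In Python, from workcell import * gives the robot as it stands. The module is installed in compiled form; this text tells all that it offers.
- The arm moves only by the tool jog_arm, never from a script. Its argument "moves" is a list of rows, each an object with "fingers": the closure, from 0 (fully open) to 1 (shut); "slide": the shift along the tool's x, y, z in mm, a list of three; "angular": the turn, a rotation vector about the tool's x, y, z in degrees, a list of three. A call has 1 to 10 rows; each row is the pose to reach, as a shift and turn from the pose commanded when the call began, along the tool's axes at that moment; what a row does not reach only later rows make up. A row lasts 1/12 s, in which the tool goes at most 41.7 mm and 7.16 degrees, less where a joint would pass 70% of its speed; a pose out of reach is approached as far as the arm can. A call with a gripper value outside its range is refused whole. The fingers move at their own pace and stop on an object; "squeeze" is the grip in N (left out, the last holds). Time passes only in rows, so rows that repeat a pose let the fingers close. It gives the time, the measured TCP pose, the force, the opening and the grip force at its end, in the units of the state.
- get_state(): the state, without advancing time (a new reading comes with each control period).
- read_camera(name): name is "scene" or "top" or "wrist"; returns a dict with "color" (480x640x3 uint8, red, green, blue), "fovy" (degrees; the focal length in pixels is half the picture's height over the tangent of half this angle, whatever the lens; pixels are square), "cx", "cy" (the principal point, pixels), "D" ([k1, k2, p1, p2, k3] as OpenCV has them; the pictures are not rectified), "world_from_camera" (4x4, takes a point from camera to world coordinates); the wrist camera has in their place "tool_from_camera" (4x4, takes a point from camera to tool coordinates, whose origin is the TCP and whose axes are the flange's). Camera axes: x right, y down, z forward; pixel columns grow to the right and rows downward; lengths in m; the calibration is good to about 2 mm. A picture is of the moment at which its call begins: read the wrist's pose just before it. There is no depth.
- hand_in(): hands the job in; it is judged then, once.
Trained networks look in a picture, given as the dict that the camera call returned (one of the last four; its "shot" number tells which), for a name from the list of things; names that differ only in an ending like _2 or _b are one class to them, and where a whole thing is asked for, a point or a joint stands for the part that bears it (a point fixed in the world has none). Each returns a list of dicts, best first, with "p" (0 to 1); they miss things now and then, are a little off and sometimes report something else, mostly with a low value. They report only what shows in the picture. A call takes as long as a camera call. They do not tell look-alikes from the thing itself.
- look_for(target, picture): "point" ([column, row] in pixels, amid what is visible of it).
- tip_of(target, picture): "point" ([column, row] in pixels: a listed point, or the origin of a listed thing).
The state is a dict: "clock": time; "joint_pos": joint angles; "qvel": joint speeds; "tau": joint torques, N m; "tcp_pos": TCP position; "orientation": TCP orientation; "wrist_force": force on the tool from outside, world axes, zero at the start; "ft_torque": the same for the moment, N m; "finger_gap": finger opening in m; "grip_force": force on a finger pad.
Only numpy, scipy, OpenCV 4.12 (cv2) and the standard library are available. Lean on these libraries where they do the work, as an engineer would, in place of code of your own. Each camera call takes 0.05 s, during which the arm holds its last target. There are 200 camera calls.

## Working session

There is one attempt and no reset: what is moved stays moved. The work goes in short steps, Python scripts to look and compute and a tool call to move; the robot and the scene stay as the last step left them, time stands still between calls to the robot, and variables do not carry over. Pictures are saved under pics/ and viewed, at most 16 in all, crops included, and the job is handed in when it is done.

Besides the shell and the picture viewer there is one more tool, called as name([rows], argument=value, ...), one row to a line, values as JSON. jog_arm: Moves the arm, as the interface text tells. Its arguments: {"type":"object","properties":{"moves":{"type":"array","items":{"type":"object","properties":{"fingers":{"type":"number"},"slide":{"type":"array","items":{"type":"number"}},"angular":{"type":"array","items":{"type":"number"}}}}},"squeeze":{"type":"number"}},"required":["moves"]}

```bash
mkdir -p pics
cat > h.py <<'E'
from workcell import *
import numpy as np, cv2
from scipy.spatial.transform import Rotation as R
def K(c):
    f=240/np.tan(np.radians(c['fovy'])/2); return np.array([[f,0,c['cx']],[0,f,c['cy']],[0,0,1.]])
def tool():
    s=get_state(); T=np.eye(4); q=s['orientation']; T[:3,:3]=R.from_quat([q[1],q[2],q[3],q[0]]).as_matrix(); T[:3,3]=s['tcp_pos']; return T
def shot(name):
    T=tool(); c=read_camera(name)
    c['W']=T@np.array(c['tool_from_camera']) if name=='wrist' else np.array(c['world_from_camera'])
    return c
def ray(c,p,z):
    u=cv2.undistortPoints(np.array([[p]],float),K(c),np.array(c['D'],float))[0,0]
    W=c['W']; d=W[:3,:3]@[u[0],u[1],1]; o=W[:3,3]; return o+d*(z-o[2])/d[2]
def proj(c,P):
    M=np.linalg.inv(c['W']); rv=cv2.Rodrigues(M[:3,:3])[0]
    return cv2.projectPoints(np.array(P,float).reshape(-1,1,3),rv,M[:3,3],K(c),np.array(c['D'],float))[0][:,0]
def save(c,name): cv2.imwrite('pics/'+name,c['color'][...,::-1])
E
python3 - <<'E'
from h import *
s=get_state(); print(s)
for n in ['top','scene']:
    c=shot(n); save(c,n+'0.png'); print(n,np.round(c['W'],3).tolist(),c['fovy'],c['D'])
    for t,z in [('stand',0),('place1',.018),('place2',.018),('carrier1',0),('cup1',0),('funnel1',0),('jar',0),('tipbox',0),('well0',.034)]:
        for r in tip_of(t,c):
            if r['p']>.2: print(t,round(r['p'],2),np.round(r['point']),np.round(ray(c,r['point'],z)[:2],3))
E
```

```text
{'clock': 0.0, 'joint_pos': array([-1.29160169e+00,  3.14034280e-01,  4.49461705e-02,  1.30360719e+00,
       -1.24729618e-05,  1.43119800e+00]), 'qvel': array([ 0.00024795, -0.00053016, -0.00016999, -0.00046887, -0.00065698,
       -0.00113725]), 'tau': array([-5.64407728e-04, -4.80627716e+01,  2.98533654e+01,  1.92578364e-02,
       -1.50359106e-04,  4.77787111e-06]), 'tcp_pos': array([ 0.23367514, -0.52481852,  0.24137618]), 'orientation': array([-9.46737232e-04,  9.78156104e-01,  2.07869513e-01, -7.24397345e-05]), 'wrist_force': array([ 1.13133937,  0.15264102, -0.29112135]), 'ft_torque': array([-0.0351176 , -0.00031635,  0.0107399 ]), 'grip_force': 0.0, 'finger_gap': 0.08559598786442874}
top [[-0.027, -0.995, 0.092, 0.418], [-0.999, 0.028, 0.015, -0.017], [-0.018, -0.092, -0.996, 0.929], [0.0, 0.0, 0.0, 1.0]] 57.087188130704064 [0.0243458 0.        0.        0.        0.       ]
stand 0.87 [319. 219.] [0.554 0.006]
place1 0.73 [328. 266.] [ 0.453 -0.011]
place1 0.56 [317. 219.] [0.551 0.011]
place2 0.73 [328. 266.] [ 0.453 -0.011]
place2 0.56 [317. 219.] [0.551 0.011]
carrier1 0
[... 858 characters left out ...]
0.445 0.004]
place2 0.89 [342. 255.] [0.556 0.012]
place2 0.58 [314. 220.] [0.445 0.004]
carrier1 0.93 [516. 276.] [0.746 0.313]
carrier1 0.73 [482. 215.] [0.581 0.354]
carrier1 0.73 [404. 129.] [0.252 0.358]
carrier1 0.6 [150. 271.] [ 0.407 -0.347]
cup1 0.88 [241. 284.] [ 0.518 -0.195]
cup1 0.86 [440. 265.] [0.657 0.19 ]
cup1 0.85 [409. 223.] [0.531 0.194]
funnel1 0.92 [218. 239.] [ 0.388 -0.196]
funnel1 0.4 [340. 253.] [0.537 0.02 ]
jar 0.75 [149. 267.] [ 0.397 -0.348]
jar 0.71 [175. 336.] [ 0.574 -0.347]
tipbox 0.92 [433. 170.] [0.413 0.338]
well0 0.85 [374. 282.] [0.651 0.031]
well0 0.73 [482. 210.] [0.59  0.338]
well0 0.72 [406. 128.] [0.285 0.338]
well0 0.62 [152. 264.] [ 0.419 -0.339]
```

View pics/top0.png

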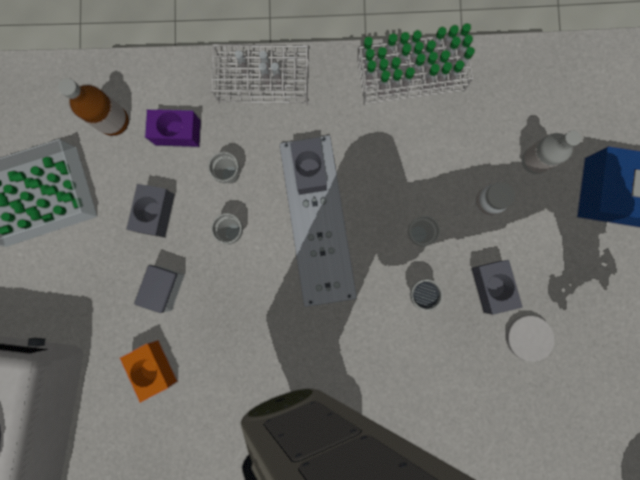

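View pics/scene0.png

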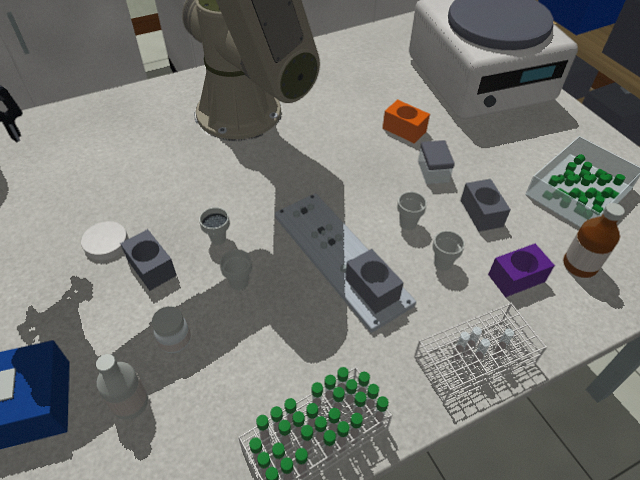

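```bash
cat >> h.py <<'E'
def plan(x,y,z,yaw):
    "slide mm / rotvec deg from the present pose to tool-down pose with tool x at yaw (deg)"
    T=tool(); G=R.from_euler('z',yaw,degrees=True).as_matrix()@np.diag([1,-1,-1.])
    a=R.from_matrix(T[:3,:3].T@G).as_rotvec(degrees=True)
    print('slide',np.round(T[:3,:3].T@(np.array([x,y,z])-T[:3,3])*1000,1),'ang',np.round(a,1))
def st():
    s=get_state(); T=tool(); print('t',round(s['clock'],2),'tcp',np.round(T[:3,3],4),'yaw',round(float(np.degrees(np.arctan2(T[1,0],T[0,0]))),1),'dn',np.round(T[:3,2],3),'F',np.round(s['wrist_force'],1),'gap',round(s['finger_gap'],4),'g',round(s['grip_force'],1),'j',np.round(s['joint_pos'],2))
def find(c,t,z,pmin=.3,tip=True):
    for r in (tip_of if tip else look_for)(t,c):
        if r['p']>pmin: print(t,round(r['p'],2),np.round(r['point']),np.round(ray(c,r['point'],z)[:2],4))
E
python3 - <<'E'
from h import *
c=read_camera('wrist'); print(np.round(c['tool_from_camera'],3).tolist(),c['fovy'],c['D'])
plan(.404,-.349,.25,192)
E
```

```text
[[-0.0, -0.953, -0.302, 0.076], [1.0, 0.0, -0.001, -0.001], [0.001, -0.302, 0.953, -0.13], [0.0, 0.0, 0.0, 1.0]] 66.96116927253985 [-0.0323318  0.         0.         0.         0.       ]
slide [227.2 -91.9  -7.7] ang [  -0.    0. -168.]
```

jog_arm([
  {"slide":[227,-92,-8],"angular":[0,0,-70],"fingers":0},
  {"slide":[227,-92,-8],"angular":[0,0,-70]},
  {"slide":[227,-92,-8],"angular":[0,0,-70]},
  {"slide":[227,-92,-8],"angular":[0,0,-70]},
  {"slide":[227,-92,-8],"angular":[0,0,-70]},
  {"slide":[227,-92,-8],"angular":[0,0,-70]},
  {"slide":[227,-92,-8],"angular":[0,0,-70]},
  {"slide":[227,-92,-8],"angular":[0,0,-70]},
  {"slide":[227,-92,-8],"angular":[0,0,-70]},
  {"slide":[227,-92,-8],"angular":[0,0,-70]},
])

```text
schema error: expected keys fingers, slide, angular
```

jog_arm([
  {"angular":[0,0,-70]},
  {"angular":[0,0,-70]},
  {"angular":[0,0,-70]},
  {"angular":[0,0,-70]},
  {"angular":[0,0,-70]},
  {"angular":[0,0,-70]},
  {"angular":[0,0,-70]},
  {"angular":[0,0,-70]},
  {"angular":[0,0,-70]},
  {"angular":[0,0,-70]},
])

```text
schema error: expected keys fingers, slide, angular
```

jog_arm([
  {"angular":[0,0,-28]},
  {"angular":[0,0,-28]},
  {"angular":[0,0,-28]},
  {"angular":[0,0,-28]},
  {"angular":[0,0,-28]},
])

```text
schema error: expected keys fingers, slide, angular
```

Run:
```python
from h import *
st(); c=shot('wrist'); save(c,'w1.png')
find(c,'carrier1',0); find(c,'well1',.016);find(c,'funnel1',0);find(c,'cup1',0)
t=shot('top'); save(t,'top1.png')
for n,z in [('carrier1',0),('cup1',0),('place1',.018),('well0',.034),('funnel1',0)]: find(t,n,z)
```

```text
t 1.05 tcp [ 0.2338 -0.5253  0.2424] yaw 24.0 dn [ 0. -0. -1.] F [-0.8 -0.2  0.5] gap 0.0854 g 0.0 j [-1.29  0.31  0.05  1.3  -0.    1.43]
carrier1 0.96 [489. 287.] [ 0.4014 -0.3427]
carrier1 0.87 [178. 131.] [0.7544 0.3077]
carrier1 0.72 [157. 216.] [0.5711 0.3514]
carrier1 0.58 [155. 364.] [0.2605 0.3527]
cup1 0.86 [233. 175.] [0.654  0.1896]
cup1 0.85 [236. 234.] [0.527  0.1833]
cup1 0.62 [415. 235.] [ 0.5138 -0.1944]
place1 0.95 [325. 267.] [ 0.4507 -0.0031]
place1 0.57 [320. 216.] [0.557  0.0041]
well0 0.74 [174. 131.] [0.7423 0.3042]
well0 0.69 [152. 370.] [0.2548 0.3454]
well0 0.61 [162. 287.] [0.4183 0.3264]
well0 0.58 [152. 212.] [0.5735 0.3491]
well0 0.57 [493. 285.] [ 0.4061 -0.3392]
well0 0.55 [310. 168.] [0.655 0.021]
well0 0.51 [317. 219.] [0.5481 0.0096]
funnel1 0.98 [419. 295.] [ 0.3884 -0.1983]
```

View pics/w1.png

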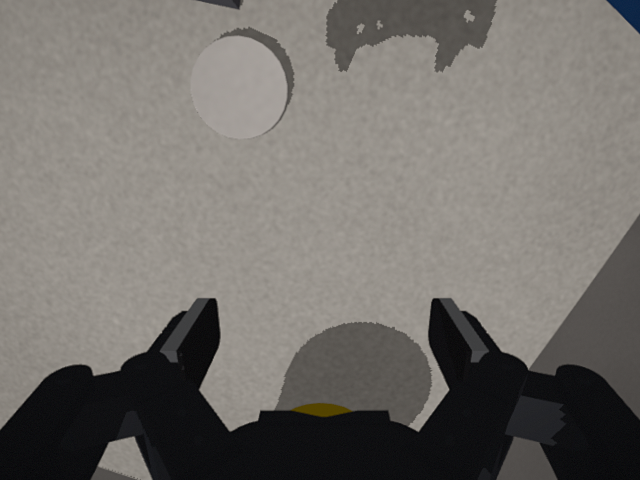

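jog_arm([
  {"slide":[227,-92,-8],"angular":[0,0,-70],"fingers":0},
  {"slide":[227,-92,-8],"angular":[0,0,-70],"fingers":0},
  {"slide":[227,-92,-8],"angular":[0,0,-70],"fingers":0},
  {"slide":[227,-92,-8],"angular":[0,0,-70],"fingers":0},
  {"slide":[227,-92,-8],"angular":[0,0,-70],"fingers":0},
  {"slide":[227,-92,-8],"angular":[0,0,-70],"fingers":0},
  {"slide":[227,-92,-8],"angular":[0,0,-70],"fingers":0},
  {"slide":[227,-92,-8],"angular":[0,0,-70],"fingers":0},
  {"slide":[227,-92,-8],"angular":[0,0,-70],"fingers":0},
  {"slide":[227,-92,-8],"angular":[0,0,-70],"fingers":0},
])

```text
clock: 2.43
tcp_pos: [0.4042, -0.3485, 0.2504]
orientation: [0.0, 0.679, 0.734, -0.0]
wrist_force: [0.2, -0.4, 0.7]
finger_gap: 0.085
grip_force: 0.0
```

jog_arm([
  {"slide":[0,0,0],"angular":[0,0,-70],"fingers":0},
  {"slide":[0,0,0],"angular":[0,0,-70],"fingers":0},
  {"slide":[0,0,0],"angular":[0,0,-70],"fingers":0},
  {"slide":[0,0,0],"angular":[0,0,-70],"fingers":0},
  {"slide":[0,0,0],"angular":[0,0,-70],"fingers":0},
  {"slide":[0,0,0],"angular":[0,0,-70],"fingers":0},
  {"slide":[0,0,0],"angular":[0,0,-70],"fingers":0},
  {"slide":[0,0,0],"angular":[0,0,-70],"fingers":0},
  {"slide":[0,0,0],"angular":[0,0,-70],"fingers":0},
  {"slide":[0,0,0],"angular":[0,0,-70],"fingers":0},
])

```text
clock: 3.27
tcp_pos: [0.4038, -0.349, 0.2504]
orientation: [0.0, 0.136, 0.991, -0.0]
wrist_force: [-0.2, -0.0, 0.1]
finger_gap: 0.0853
grip_force: 0.0
```

jog_arm([
  {"slide":[0,0,0],"angular":[0,0,-28],"fingers":0},
  {"slide":[0,0,0],"angular":[0,0,-28],"fingers":0},
  {"slide":[0,0,0],"angular":[0,0,-28],"fingers":0},
  {"slide":[0,0,0],"angular":[0,0,-28],"fingers":0},
  {"slide":[0,0,0],"angular":[0,0,-28],"fingers":0},
])

```text
clock: 3.68
tcp_pos: [0.4038, -0.349, 0.2503]
orientation: [0.0, -0.106, 0.994, -0.0]
wrist_force: [-0.1, -0.8, -0.7]
finger_gap: 0.0852
grip_force: 0.0
```

Run:
```python
from h import *
st(); c=shot('wrist'); save(c,'w2.png')
find(c,'carrier1',0); find(c,'well1',.016);find(c,'funnel1',0);find(c,'cup1',0)
```

```text
t 3.68 tcp [ 0.4038 -0.349   0.2503] yaw -167.8 dn [ 0. -0. -1.] F [-0.1 -0.8 -0.7] gap 0.0852 g 0.0 j [-0.86  0.23 -0.05  1.3  -0.   -1.08]
carrier1 0.66 [328. 193.] [ 0.4004 -0.3446]
carrier1 0.6 [587. 370.] [0.5539 0.0297]
well1 0.77 [331. 196.] [ 0.4002 -0.3409]
funnel1 0.95 [461. 210.] [ 0.3879 -0.1994]
cup1 0.76 [427. 311.] [ 0.5144 -0.1991]
```

View pics/w2.png

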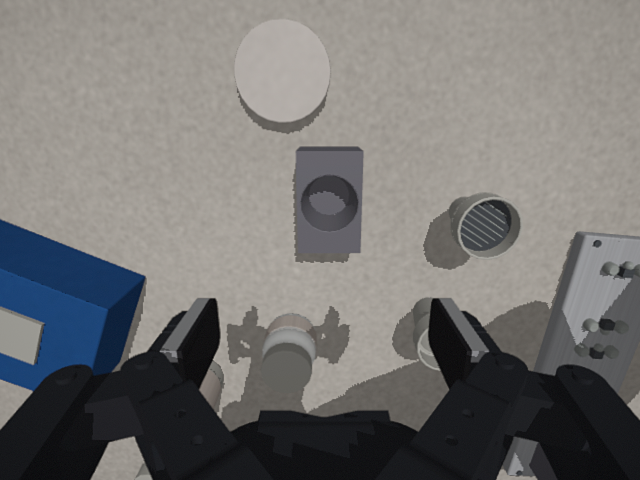

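Run:
```python
from h import *
c=shot('wrist')
P=[ray(c,p,.056)[:2] for p in [(297,150),(362,150),(360,252),(295,250)]]
P=np.array(P); print(np.round(P,4),P.mean(0)); 
d=P[0]+P[1]-P[2]-P[3]; print(np.degrees(np.arctan2(d[1],d[0])),np.linalg.norm(d)/2)
print('mouth',ray(c,(329.5,202),.056))
g=cv2.cvtColor(c['color'],cv2.COLOR_RGB2HSV); print(c['color'][160,330],c['color'][149,330],c['color'][130,200],c['color'][240,330],c['color'][200,300])
t=shot('top'); cv2.imwrite('pics/stand.png',cv2.resize(t['color'][120:320,260:380,::-1],None,fx=3,fy=3,interpolation=cv2.INTER_CUBIC))
```

```text
[[ 0.358  -0.3817]
 [ 0.3462 -0.3259]
 [ 0.4394 -0.3053]
 [ 0.4502 -0.3664]] [ 0.39843446 -0.3448281 ]
-168.99303946426457 0.0943984775511924
mouth [ 0.39769957 -0.34403239  0.056     ]
[103 100 108] [73 73 78] [165 161 154] [101  99 106] [95 92 99]
```

View pics/stand.png

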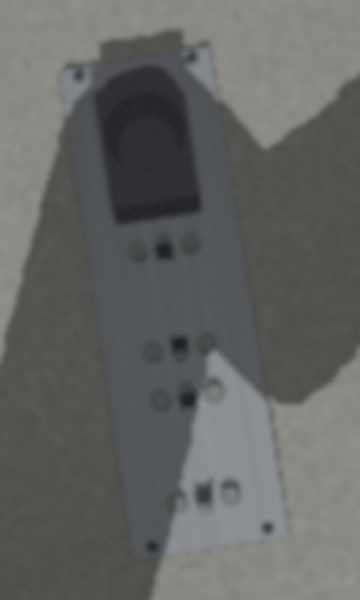

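Run:
```python
from h import *
t=shot('top')
P=np.array([ray(t,p,.018)[:2] for p in [(280.7,140.7),(330,134),(355.7,299),(305.7,305.7)]])
d=P[0]+P[1]-P[2]-P[3]; print(np.round(P,4),P.mean(0),np.degrees(np.arctan2(d[1],d[0])),np.linalg.norm(d)/2)
plan(.398,-.3445,.030,191)
```

```text
[[ 0.721   0.0827]
 [ 0.7321 -0.0221]
 [ 0.3838 -0.065 ]
 [ 0.3729  0.0377]] [0.55243566 0.00835044] 7.187679803795086 0.35099373714898185
slide [  4.7   5.6 220.3] ang [-0.  -0.   0.9]
```

jog_arm([
  {"slide":[5,5.5,40],"angular":[0,0,1],"fingers":0},
  {"slide":[5,5.5,80],"angular":[0,0,1],"fingers":0},
  {"slide":[5,5.5,120],"angular":[0,0,1],"fingers":0},
  {"slide":[5,5.5,160],"angular":[0,0,1],"fingers":0},
  {"slide":[5,5.5,200],"angular":[0,0,1],"fingers":0},
  {"slide":[5,5.5,220],"angular":[0,0,1],"fingers":0},
  {"slide":[5,5.5,220],"angular":[0,0,1],"fingers":0},
  {"slide":[5,5.5,220],"angular":[0,0,1],"fingers":0.5},
  {"slide":[5,5.5,220],"angular":[0,0,1],"fingers":0.5},
  {"slide":[5,5.5,220],"angular":[0,0,1],"fingers":0.5},
], squeeze=60)

```text
clock: 4.92
tcp_pos: [0.3992, -0.3463, 0.0328]
orientation: [0.001, -0.096, 0.995, -0.002]
wrist_force: [-0.1, -1.0, -1.7]
finger_gap: 0.0593
grip_force: 64.6
```

jog_arm([
  {"slide":[0,0,0],"angular":[0,0,0],"fingers":0.5},
  {"slide":[0,0,0],"angular":[0,0,0],"fingers":0.5},
  {"slide":[0,0,0],"angular":[0,0,0],"fingers":0.5},
  {"slide":[0,0,-40],"angular":[0,0,0],"fingers":0.5},
  {"slide":[0,0,-80],"angular":[0,0,0],"fingers":0.5},
  {"slide":[0,0,-120],"angular":[0,0,0],"fingers":0.5},
  {"slide":[0,0,-120],"angular":[0,0,0],"fingers":0.5},
])

```text
clock: 5.5
tcp_pos: [0.4009, -0.3482, 0.1589]
orientation: [0.004, -0.096, 0.995, -0.006]
wrist_force: [1.3, -0.4, -1.9]
finger_gap: 0.0591
grip_force: 67.2
```

Run:
```python
from h import *
st(); plan(.5525,.0085,.15,187.2)
c=shot('wrist'); save(c,'w3.png')
```

```text
t 5.5 tcp [ 0.4009 -0.3482  0.1589] yaw -169.0 dn [ 0.009 -0.01  -1.   ] F [ 1.3 -0.4 -1.9] gap 0.0591 g 67.2 j [-0.87  0.26 -0.24  1.06  0.   -1.06]
slide [-216.8  321.3    6.5] ang [-0.7  0.4  3.8]
```

Run:
```python
from h import *
for i in range(3): c=shot('wrist'); st()
```

```text
t 5.6 tcp [ 0.3988 -0.3459  0.1527] yaw -169.0 dn [ 0.003 -0.004 -1.   ] F [-0.  -0.5 -3.3] gap 0.0592 g 67.2 j [-0.87  0.26 -0.25  1.06 -0.   -1.06]
t 5.65 tcp [ 0.3978 -0.3447  0.1506] yaw -169.0 dn [ 0.001 -0.001 -1.   ] F [-0.5  0.2 -2.8] gap 0.0591 g 67.2 j [-0.87  0.27 -0.25  1.05 -0.   -1.06]
t 5.7 tcp [ 0.3971 -0.3439  0.1493] yaw -169.0 dn [-0.001  0.001 -1.   ] F [-0.9  0.2 -2.8] gap 0.059 g 67.2 j [-0.87  0.27 -0.25  1.05 -0.   -1.06]
```

View pics/w3.png

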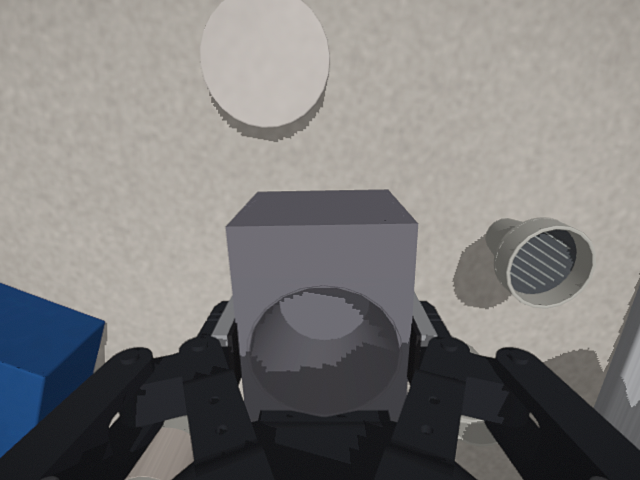

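Run:
```python
from h import *
# w3 was taken at tcp .4009,-.3482,.1589; work in tool frame (z ahead)
c=shot('wrist'); M=np.array(c['tool_from_camera'])
for zt in (-.024,-.028):
  for p in [(227,226),(418,223)]:
    u=cv2.undistortPoints(np.array([[p]],float),K(c),np.array(c['D'],float))[0,0]
    d=M[:3,:3]@[u[0],u[1],1]; o=M[:3,3]; print(zt,np.round((o+d*(zt-o[2])/d[2])*1000,1))
st(); plan(.5525,.0085,.15,187.2)
```

```text
-0.024 [ 46.7 -28.9 -24. ]
-0.024 [ 47.6  29.6 -24. ]
-0.028 [ 47.9 -27.8 -28. ]
-0.028 [ 48.8  28.5 -28. ]
t 5.75 tcp [ 0.3968 -0.3436  0.1487] yaw -169.0 dn [-0.002  0.002 -1.   ] F [-1.2  0.5 -3.4] gap 0.0594 g 67.1 j [-0.87  0.27 -0.25  1.05 -0.   -1.06]
slide [-219.9  315.9   -0.8] ang [ 0.1 -0.1  3.8]
```

jog_arm([
  {"slide":[-22,32,0],"angular":[0,0,0],"fingers":0.5},
  {"slide":[-45,64,0],"angular":[0,0,1],"fingers":0.5},
  {"slide":[-67,96,0],"angular":[0,0,1],"fingers":0.5},
  {"slide":[-90,129,0],"angular":[0,0,2],"fingers":0.5},
  {"slide":[-112,161,0],"angular":[0,0,2],"fingers":0.5},
  {"slide":[-135,193,0],"angular":[0,0,3],"fingers":0.5},
  {"slide":[-157,225,0],"angular":[0,0,3],"fingers":0.5},
  {"slide":[-180,257,0],"angular":[0,0,3.8],"fingers":0.5},
  {"slide":[-200,287,0],"angular":[0,0,3.8],"fingers":0.5},
  {"slide":[-220,316,0],"angular":[0,0,3.8],"fingers":0.5},
])

```text
clock: 6.58
tcp_pos: [0.5524, 0.0098, 0.148]
orientation: [-0.002, -0.063, 0.998, 0.0]
wrist_force: [1.1, -0.7, -3.6]
finger_gap: 0.0588
grip_force: 67.0
```

jog_arm([
  {"slide":[0,0,0],"angular":[0,0,0],"fingers":0.5},
  {"slide":[0,0,0],"angular":[0,0,0],"fingers":0.5},
  {"slide":[0,0,0],"angular":[0,0,0],"fingers":0.5},
])

```text
clock: 6.83
tcp_pos: [0.5521, 0.0076, 0.1484]
orientation: [-0.002, -0.063, 0.998, 0.0]
wrist_force: [-0.1, 0.0, -2.7]
finger_gap: 0.0593
grip_force: 67.0
```

Run:
```python
from h import *
st(); c=shot('wrist'); save(c,'w4.png'); find(c,'place1',.018)
a=np.radians(7.2); X=np.array([np.cos(a),np.sin(a)]); Y=np.array([-X[1],X[0]]); o=np.array([.5525,.0085])
pts=[[*(o+X*(-.105+sx*.0355)+Y*sy*.0185),.028] for sx in(-1,1) for sy in (-1,1)]+[[*(o+X*-.175+Y*s*.055),.018] for s in (-1,1)]
print(np.round(proj(c,pts)))
plan(.5525,.0085,.075,187.2)
```

```text
t 6.83 tcp [0.5521 0.0076 0.1484] yaw -172.8 dn [-0.004 -0.    -1.   ] F [-0.1  0.  -2.7] gap 0.0593 g 67.0 j [-0.13  0.32 -0.18  1.07 -0.   -0.26]
place1 0.77 [330.  76.] [ 0.4466 -0.0008]
[[294.  15.]
 [354.  15.]
 [296. 134.]
 [351. 134.]
 [235. -41.]
 [412. -41.]]
slide [-0.5  1.9 74.2] ang [ 0.  -0.1 -0.1]
```

View pics/w4.png

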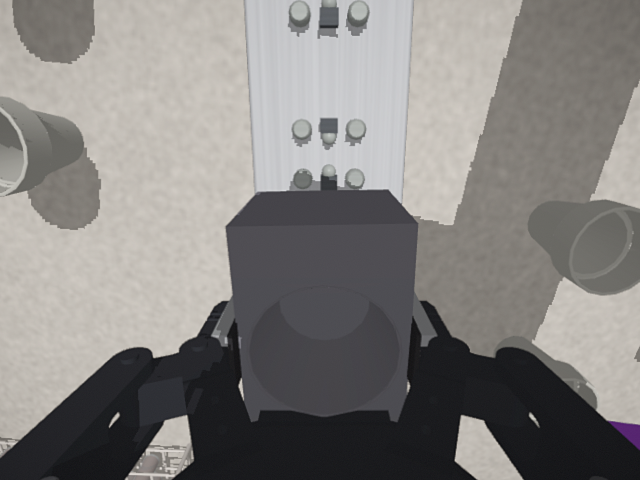

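```bash
cat >> h.py <<'E'
def circles(c,x0,x1,y0,y1,rmin,rmax,k=4,p2=25,md=20):
    g=cv2.resize(cv2.cvtColor(c['color'],cv2.COLOR_RGB2GRAY)[y0:y1,x0:x1],None,fx=k,fy=k,interpolation=cv2.INTER_CUBIC)
    r=cv2.HoughCircles(g,cv2.HOUGH_GRADIENT,1,md*k,param1=100,param2=p2,minRadius=int(rmin*k),maxRadius=int(rmax*k))
    return [] if r is None else np.array([[(a+.5)/k-.5+x0,(b+.5)/k-.5+y0,q/k] for a,b,q in r[0]])
E
python3 - <<'E'
from h import *
from scipy.optimize import least_squares
c=shot('wrist')
C=circles(c,270,390,0,195,8,14); print(np.round(C,1))
L=[]; 
for sx,sy,u,v in [(-.1405,-1,300,12),(-.1405,1,357,12),(-.0695,-1,302,128),(-.0695,1,356,128),(-.0355,-1,303,178),(-.0355,1,355,178)]:
    q=C[np.argmin(np.hypot(C[:,0]-u,C[:,1]-v))] if len(C) else [u,v]
    if np.hypot(q[0]-u,q[1]-v)>6: q=[u,v]
    L.append((sx,sy*.0185,q[0],q[1]))
L=np.array(L); print(np.round(L,3))
def pts(p):
    a=p[2]; X=np.array([np.cos(a),np.sin(a)]);Y=np.array([-X[1],X[0]])
    return [[*(p[:2]+X*l[0]+Y*l[1]),.028] for l in L]
r=least_squares(lambda p:(proj(c,pts(p))-L[:,2:]).ravel(),[.5525,.0085,.126],x_scale=[.01,.01,.05],loss='soft_l1')
print(r.x,np.degrees(r.x[2]),np.round(r.fun.reshape(-1,2),1))
find(c,'place1',.018)
E
```

```text
[[358.5  10.2   9.6]
 [356.8 126.8   9.2]
 [300.2  10.8   8.4]
 [303.2 128.    8.3]]
[[-1.4000e-01 -1.8000e-02  3.0025e+02  1.0750e+01]
 [-1.4000e-01  1.8000e-02  3.5850e+02  1.0250e+01]
 [-7.0000e-02 -1.8000e-02  3.0325e+02  1.2800e+02]
 [-7.0000e-02  1.8000e-02  3.5675e+02  1.2675e+02]
 [-3.6000e-02 -1.8000e-02  3.0300e+02  1.7800e+02]
 [-3.6000e-02  1.8000e-02  3.5500e+02  1.7800e+02]]
[0.5489874  0.01096027 0.12797242] 7.332279407768625 [[-0.8 -1.5]
 [ 1.  -1.2]
 [-1.5  0.1]
 [ 0.3  1.2]
 [-0.2  0.8]
 [ 1.   0.6]]
place1 0.75 [331.  74.] [ 0.4456 -0.0009]
```

Run:
```python
from h import *
plan(.549,.011,.085,187.3)
```

```text
slide [ 3.1  5.2 64.9] ang [ 0.  -0.1 -0.2]
```

jog_arm([
  {"slide":[3,5,25],"angular":[0,0,0],"fingers":0.5},
  {"slide":[3,5,50],"angular":[0,0,0],"fingers":0.5},
  {"slide":[3,5,64],"angular":[0,0,0],"fingers":0.5},
  {"slide":[3,5,64],"angular":[0,0,0],"fingers":0.5},
  {"slide":[3,5,64],"angular":[0,0,0],"fingers":0.5},
])

```text
clock: 7.45
tcp_pos: [0.549, 0.0113, 0.0859]
orientation: [-0.001, -0.062, 0.998, 0.0]
wrist_force: [0.3, 0.1, -1.8]
finger_gap: 0.0591
grip_force: 67.0
```

Run:
```python
from h import *
st(); c=shot('wrist'); save(c,'w5.png'); print(np.round(circles(c,240,420,0,220,9,20),1))
p=[.549,.011,.128]; a=p[2]; X=np.array([np.cos(a),np.sin(a)]);Y=np.array([-X[1],X[0]])
print(np.round(proj(c,[[*(np.array(p[:2])+X*x+Y*y),.028] for x in(-.0695,-.1405) for y in (-.0185,.0185)])))
```

```text
t 7.45 tcp [0.549  0.0113 0.0859] yaw -172.9 dn [-0.002  0.    -1.   ] F [ 0.3  0.1 -1.8] gap 0.0591 g 67.0 j [-0.13  0.36 -0.28  0.93 -0.   -0.25]
[[357.2 136.8  13.8]
 [285.5 137.2  10. ]]
[[284. 137.]
 [358. 137.]
 [279. -24.]
 [361. -25.]]
```

View pics/w5.png

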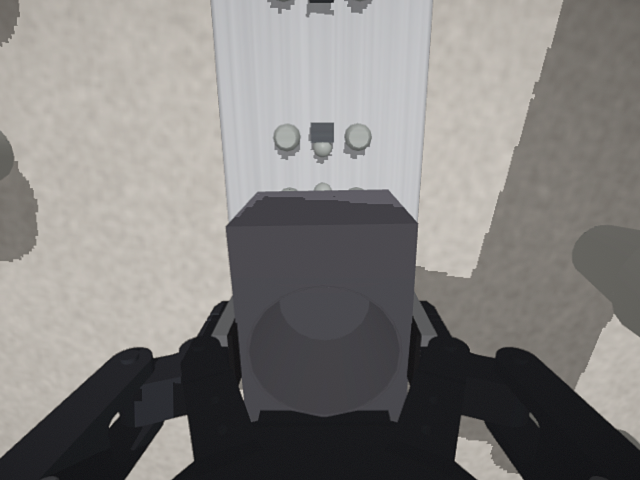

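jog_arm([
  {"slide":[0,0,14],"angular":[0,0,0],"fingers":0.5},
  {"slide":[0,0,24],"angular":[0,0,0],"fingers":0.5},
  {"slide":[0,0,27],"angular":[0,0,0],"fingers":0.5},
  {"slide":[0,0,29],"angular":[0,0,0],"fingers":0.5},
  {"slide":[0,0,31],"angular":[0,0,0],"fingers":0.5},
  {"slide":[0,0,31],"angular":[0,0,0],"fingers":0.5},
])

```text
clock: 8.0
tcp_pos: [0.5511, 0.0117, 0.0574]
orientation: [0.001, -0.063, 0.998, -0.001]
wrist_force: [-2.0, 0.0, 7.6]
finger_gap: 0.0589
grip_force: 67.0
```

jog_arm([
  {"slide":[0,0,1],"angular":[0,0,0],"fingers":0.5},
  {"slide":[0,0,2],"angular":[0,0,0],"fingers":0.5},
  {"slide":[0,0,2],"angular":[0,0,0],"fingers":0.5},
])

```text
clock: 8.25
tcp_pos: [0.5518, 0.0118, 0.0565]
orientation: [0.002, -0.063, 0.998, -0.001]
wrist_force: [-1.5, -0.6, 12.6]
finger_gap: 0.0595
grip_force: 67.6
```

```bash
python3 -c "
from h import *
st()"
```

```text
t 8.25 tcp [0.5518 0.0118 0.0565] yaw -172.8 dn [ 0.005 -0.001 -1.   ] F [-1.5 -0.6 12.6] gap 0.0595 g 67.6 j [-0.12  0.39 -0.32  0.85 -0.   -0.25]
```

jog_arm([
  {"slide":[1.5,0,-2],"angular":[0,0,0],"fingers":0.5},
  {"slide":[3,0,-2],"angular":[0,0,0],"fingers":0.5},
  {"slide":[3,0,-2],"angular":[0,0,0],"fingers":0.5},
  {"slide":[3,0,-2],"angular":[0,0,0],"fingers":0.5},
])

```text
clock: 8.58
tcp_pos: [0.5492, 0.0115, 0.0567]
orientation: [0.002, -0.063, 0.998, -0.0]
wrist_force: [4.0, 0.3, 4.4]
finger_gap: 0.0592
grip_force: 66.3
```

Run:
```python
from h import *
st(); c=shot('wrist'); save(c,'w6.png'); print(np.round(circles(c,240,420,0,220,11,20),1))
p=[.549,.011,.128]; a=p[2]; X=np.array([np.cos(a),np.sin(a)]);Y=np.array([-X[1],X[0]])
print(np.round(proj(c,[[*(np.array(p[:2])+X*x+Y*y),.028] for x in(-.0695,-.1405) for y in (-.0185,.0185)])))
```

```text
t 8.58 tcp [0.5492 0.0115 0.0567] yaw -172.8 dn [ 0.005 -0.    -1.   ] F [4.  0.3 4.4] gap 0.0592 g 66.3 j [-0.13  0.39 -0.33  0.85  0.   -0.25]
[[279.8 138.2  16.1]
 [364.2 138.   15.4]]
[[277. 139.]
 [364. 139.]
 [270. -56.]
 [369. -56.]]
```

View pics/w6.png

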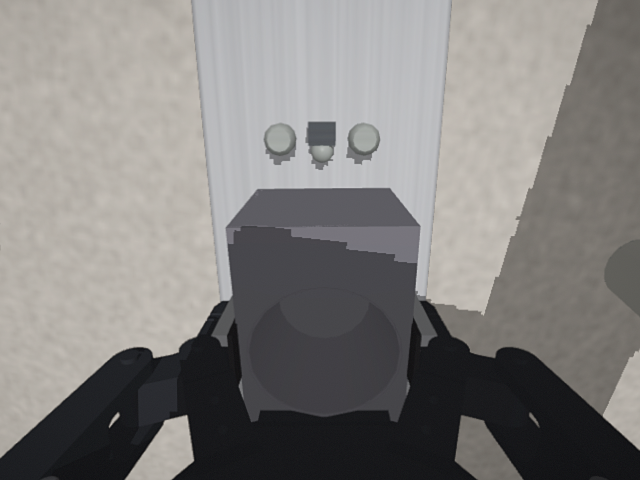

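jog_arm([
  {"slide":[0,0.5,2],"angular":[0,0,0],"fingers":0.5},
  {"slide":[0.5,0.5,4],"angular":[0,0,0],"fingers":0.5},
  {"slide":[1,0.5,5],"angular":[0,0,0],"fingers":0.5},
  {"slide":[1,0.5,5],"angular":[0,0,0],"fingers":0.5},
])

```text
clock: 8.97
tcp_pos: [0.5482, 0.0119, 0.0513]
orientation: [0.002, -0.063, 0.998, -0.0]
wrist_force: [5.2, 0.3, 4.3]
finger_gap: 0.059
grip_force: 66.6
```

```bash
python3 -c "
from h import *
st()"
```

```text
t 8.97 tcp [0.5482 0.0119 0.0513] yaw -172.8 dn [ 0.005 -0.    -1.   ] F [5.2 0.3 4.3] gap 0.059 g 66.6 j [-0.12  0.39 -0.34  0.84  0.   -0.25]
```

jog_arm([
  {"slide":[-1,0,2],"angular":[0,0,0],"fingers":0.5},
  {"slide":[-1,0,4],"angular":[0,0,0],"fingers":0.5},
  {"slide":[-1,0,4],"angular":[0,0,0],"fingers":0.5},
])

```text
clock: 9.22
tcp_pos: [0.5477, 0.012, 0.0502]
orientation: [0.001, -0.063, 0.998, -0.001]
wrist_force: [-6.8, 0.2, 31.1]
finger_gap: 0.0594
grip_force: 69.6
```

jog_arm([
  {"slide":[0,0,2],"angular":[0,0,0],"fingers":0.5},
  {"slide":[0,0,3],"angular":[0,0,0],"fingers":0.5},
  {"slide":[0,0,3],"angular":[0,0,0],"fingers":0.5},
])

```text
clock: 9.47
tcp_pos: [0.5477, 0.012, 0.0501]
orientation: [0.002, -0.063, 0.998, -0.001]
wrist_force: [-15.3, 1.1, 53.8]
finger_gap: 0.0591
grip_force: 72.6
```

```bash
python3 -c "
from h import *
st()"
```

```text
t 9.47 tcp [0.5477 0.012  0.0501] yaw -172.8 dn [ 0.005 -0.001 -1.   ] F [-15.3   1.1  53.8] gap 0.0591 g 72.6 j [-0.12  0.39 -0.34  0.83 -0.   -0.25]
```

jog_arm([
  {"slide":[0,0,-5],"angular":[0,0,0],"fingers":0.5},
  {"slide":[0,0,-5],"angular":[0,0,0],"fingers":0},
  {"slide":[0,0,-5],"angular":[0,0,0],"fingers":0},
  {"slide":[0,0,-5],"angular":[0,0,0],"fingers":0},
  {"slide":[0,0,-5],"angular":[0,0,0],"fingers":0},
  {"slide":[0,0,-45],"angular":[0,0,0],"fingers":0},
  {"slide":[0,0,-85],"angular":[0,0,0],"fingers":0},
  {"slide":[0,0,-125],"angular":[0,0,0],"fingers":0},
  {"slide":[0,0,-165],"angular":[0,0,0],"fingers":0},
  {"slide":[0,0,-190],"angular":[0,0,0],"fingers":0},
])

```text
clock: 10.3
tcp_pos: [0.5473, 0.0122, 0.2365]
orientation: [0.001, -0.063, 0.998, -0.0]
wrist_force: [0.6, 0.1, 1.1]
finger_gap: 0.0854
grip_force: 0.0
```

jog_arm([
  {"slide":[0,0,0],"angular":[0,0,0],"fingers":0},
  {"slide":[0,0,0],"angular":[0,0,0],"fingers":0},
])

```text
clock: 10.47
tcp_pos: [0.5475, 0.0121, 0.234]
orientation: [0.001, -0.063, 0.998, -0.0]
wrist_force: [0.1, -1.4, -0.7]
finger_gap: 0.0856
grip_force: 0.0
```

Run:
```python
from h import *
st(); c=shot('wrist'); save(c,'w7.png')
for n,z in [('well1',.034),('cup1',0)]: find(c,n,z)
t=shot('top'); find(t,'carrier1',0); find(t,'cup1',0); find(t,'well1',.034)
plan(.578,.348,.24,180)
```

```text
t 10.47 tcp [0.5475 0.0121 0.234 ] yaw -172.8 dn [ 0.002 -0.    -1.   ] F [ 0.1 -1.4 -0.7] gap 0.0856 g 0.0 j [-0.12  0.26 -0.05  1.26 -0.   -0.25]
well1 0.88 [323. 305.] [0.6508 0.0253]
well1 0.85 [637. 264.] [0.5674 0.3333]
well1 0.75 [326. 208.] [0.5494 0.0149]
cup1 0.88 [470. 306.] [0.6506 0.1931]
cup1 0.86 [493. 201.] [0.5289 0.1861]
cup1 0.73 [116. 139.] [ 0.5137 -0.1975]
cup1 0.44 [326. 303.] [0.6665 0.0299]
carrier1 0.94 [180. 134.] [0.7486 0.3018]
carrier1 0.57 [157. 214.] [0.5742 0.3519]
cup1 0.58 [417. 234.] [ 0.5164 -0.1993]
well1 0.92 [152. 212.] [0.5737 0.3477]
well1 0.92 [177. 130.] [0.746  0.2983]
slide [-73.7 329.1  -8.2] ang [ 0.  -0.2  7.2]
```

jog_arm([
  {"slide":[-8,36,-2],"angular":[0,0,7],"fingers":0},
  {"slide":[-16,72,-4],"angular":[0,0,7],"fingers":0},
  {"slide":[-24,108,-8],"angular":[0,0,7],"fingers":0},
  {"slide":[-32,144,-8],"angular":[0,0,7],"fingers":0},
  {"slide":[-40,180,-8],"angular":[0,0,7],"fingers":0},
  {"slide":[-48,216,-8],"angular":[0,0,7],"fingers":0},
  {"slide":[-56,252,-8],"angular":[0,0,7],"fingers":0},
  {"slide":[-64,288,-8],"angular":[0,0,7],"fingers":0},
  {"slide":[-72,320,-8],"angular":[0,0,7],"fingers":0},
  {"slide":[-72,325,-8],"angular":[0,0,7],"fingers":0},
])

```text
clock: 11.65
tcp_pos: [0.577, 0.3487, 0.2393]
orientation: [-0.001, -0.004, 1.0, 0.001]
wrist_force: [0.3, -0.1, -1.6]
finger_gap: 0.0852
grip_force: 0.0
```

jog_arm([
  {"slide":[0,0,0],"angular":[0,0,0],"fingers":0},
  {"slide":[0,0,0],"angular":[0,0,0],"fingers":0},
  {"slide":[0,0,0],"angular":[0,0,0],"fingers":0},
])

```text
clock: 11.9
tcp_pos: [0.5775, 0.3424, 0.2409]
orientation: [-0.0, -0.001, 1.0, -0.0]
wrist_force: [-0.9, -0.3, 0.1]
finger_gap: 0.0857
grip_force: 0.0
```

Run:
```python
from h import *
st(); c=shot('wrist'); save(c,'w8.png')
find(c,'well1',.016); find(c,'carrier1',0)
```

```text
t 11.9 tcp [0.5775 0.3424 0.2409] yaw -179.9 dn [-0.001 -0.001 -1.   ] F [-0.9 -0.3  0.1] gap 0.0857 g 0.0 j [ 0.42  0.51  0.34  1.4  -0.    0.41]
well1 0.85 [292. 344.] [0.7445 0.3064]
well1 0.72 [334. 199.] [0.5762 0.3526]
well1 0.71 [ 15. 274.] [0.6596 0.0057]
carrier1 0.83 [294. 337.] [0.7458 0.3086]
carrier1 0.65 [335. 194.] [0.5746 0.3543]
```

View pics/w8.png

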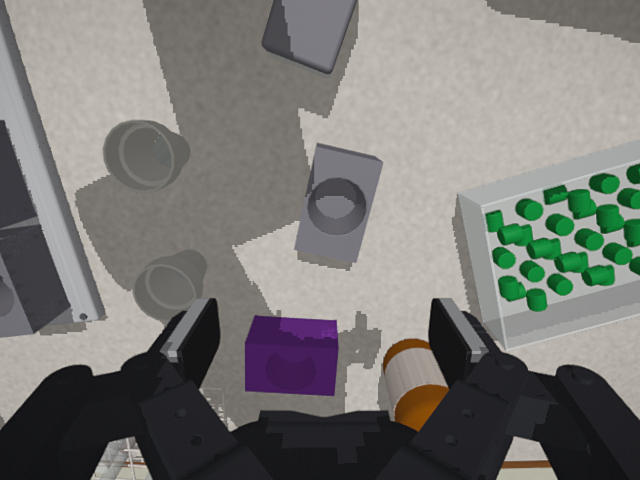

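Run:
```python
from h import *
c=shot('wrist')
print(np.round(circles(c,285,395,135,275,22,34),1))
P=np.array([ray(c,p,.056)[:2] for p in [(317,148),(381,164),(356,263),(297,247)]])
print(np.round(P,4),P.mean(0))
for i,j in((0,3),(1,2)):
  d=P[i]-P[j]; print(np.degrees(np.arctan2(d[1],d[0])),np.linalg.norm(d))
print('mouth',ray(c,(336,206),.056))
plan(*P.mean(0),.031,np.degrees(np.arctan2(*(P[0]-P[3]+P[1]-P[2])[::-1])))
```

```text
[]
[[0.5237 0.3369]
 [0.5371 0.3921]
 [0.6292 0.373 ]
 [0.6133 0.318 ]] [0.57580985 0.35498559]
168.10162295555818 0.09153821085280017
168.3110409512174 0.09399307302785011
mouth [0.57436344 0.35361954 0.056     ]
slide [  2.1  12.7 210.7] ang [ 0.   0.  11.9]
```

jog_arm([
  {"slide":[2.5,12,40],"angular":[0,0,6],"fingers":0},
  {"slide":[2.5,12,80],"angular":[0,0,12],"fingers":0},
  {"slide":[2.5,12,115],"angular":[0,0,12],"fingers":0},
  {"slide":[2.5,12,150],"angular":[0,0,12],"fingers":0},
  {"slide":[2.5,12,185],"angular":[0,0,12],"fingers":0},
  {"slide":[2.5,12,210],"angular":[0,0,12],"fingers":0},
  {"slide":[2.5,12,210],"angular":[0,0,12],"fingers":0},
  {"slide":[2.5,12,210],"angular":[0,0,12],"fingers":0},
  {"slide":[2.5,12,210],"angular":[0,0,12],"fingers":0.5},
  {"slide":[2.5,12,210],"angular":[0,0,12],"fingers":0.5},
])

```text
clock: 12.93
tcp_pos: [0.577, 0.3562, 0.0343]
orientation: [0.002, 0.103, 0.995, 0.001]
wrist_force: [-1.2, -5.4, 1.7]
finger_gap: 0.064
grip_force: 0.8
```

jog_arm([
  {"slide":[0,0,0],"angular":[0,0,0],"fingers":0.5},
  {"slide":[0,0,0],"angular":[0,0,0],"fingers":0.5},
  {"slide":[0,0,0],"angular":[0,0,0],"fingers":0.5},
])

```text
clock: 13.18
tcp_pos: [0.5772, 0.3564, 0.0347]
orientation: [0.003, 0.103, 0.995, 0.001]
wrist_force: [0.6, -0.7, 6.9]
finger_gap: 0.0591
grip_force: 66.0
```

jog_arm([
  {"slide":[0,0,-40],"angular":[0,0,0],"fingers":0.5},
  {"slide":[0,0,-80],"angular":[0,0,0],"fingers":0.5},
  {"slide":[0,0,-120],"angular":[0,0,0],"fingers":0.5},
  {"slide":[0,0,-120],"angular":[0,0,0],"fingers":0.5},
  {"slide":[0,0,-120],"angular":[0,0,0],"fingers":0.5},
  {"slide":[0,0,-120],"angular":[0,0,0],"fingers":0.5},
])

```text
clock: 13.68
tcp_pos: [0.575, 0.3557, 0.1518]
orientation: [0.0, 0.103, 0.995, 0.0]
wrist_force: [0.1, -0.5, -2.2]
finger_gap: 0.0594
grip_force: 66.0
```

Run:
```python
from h import *
st(); c=shot('wrist'); save(c,'w9.png')
M=np.array(c['tool_from_camera']); g=cv2.cvtColor(c['color'],cv2.COLOR_RGB2GRAY)
# top front edge row at columns 260..390: largest vertical gradient between rows 180..260
for u in range(250,400,20):
    col=g[170:280,u-1:u+2].mean(1); d=np.diff(col); k=np.argsort(-abs(d))[:3]; print(u,[(int(i)+170,round(float(d[i]))) for i in k])
plan(.4437,-.0017,.15,187.3)
```

```text
t 13.68 tcp [0.575  0.3557 0.1518] yaw 168.2 dn [ 0.001  0.    -1.   ] F [ 0.1 -0.5 -2.2] gap 0.0594 g 66.0 j [ 0.44  0.54  0.18  1.2  -0.    0.64]
250 [(214, 21), (192, -11), (193, -9)]
270 [(183, -41), (186, 24), (214, 15)]
290 [(181, -40), (183, -33), (182, -18)]
310 [(183, -80), (278, -29), (184, -24)]
330 [(183, -82), (184, -24), (215, 23)]
350 [(183, -82), (184, -26), (215, 22)]
370 [(183, -59), (184, -43), (215, 28)]
390 [(185, -33), (184, -31), (215, 29)]
slide [  54.7 -376.2    0.8] ang [ -0.   -0.1 -19.1]
```

Run:
```python
from h import *
c=shot('wrist'); M=np.array(c['tool_from_camera'])
for zt,v in ((-.024,224.5),(-.022,215.5),(-.024,215.5)):
    u=cv2.undistortPoints(np.array([[(330,v)]],float),K(c),np.array(c['D'],float))[0,0]
    d=M[:3,:3]@[u[0],u[1],1]; o=M[:3,3]; print(zt,v,np.round((o+d*(zt-o[2])/d[2])*1000,1))
```

```text
-0.024 224.5 [ 47.4   2.2 -24. ]
-0.022 215.5 [ 49.7   2.2 -22. ]
-0.024 215.5 [ 50.2   2.2 -24. ]
```

jog_arm([
  {"slide":[5,-38,0],"angular":[0,0,-2],"fingers":0.5},
  {"slide":[10,-76,0],"angular":[0,0,-4],"fingers":0.5},
  {"slide":[16,-114,0],"angular":[0,0,-6],"fingers":0.5},
  {"slide":[21,-152,0],"angular":[0,0,-8],"fingers":0.5},
  {"slide":[26,-190,0],"angular":[0,0,-10],"fingers":0.5},
  {"slide":[31,-228,0],"angular":[0,0,-12],"fingers":0.5},
  {"slide":[37,-266,0],"angular":[0,0,-14],"fingers":0.5},
  {"slide":[42,-304,0],"angular":[0,0,-16],"fingers":0.5},
  {"slide":[47,-340,0],"angular":[0,0,-19],"fingers":0.5},
  {"slide":[52.5,-376,0],"angular":[0,0,-19],"fingers":0.5},
])

```text
clock: 14.62
tcp_pos: [0.4445, -0.0029, 0.1497]
orientation: [-0.001, -0.064, 0.998, 0.0]
wrist_force: [0.4, -0.2, -1.5]
finger_gap: 0.0592
grip_force: 66.0
```

jog_arm([
  {"slide":[0,0,0],"angular":[0,0,0],"fingers":0.5},
  {"slide":[0,0,20],"angular":[0,0,0],"fingers":0.5},
  {"slide":[0,0,40],"angular":[0,0,0],"fingers":0.5},
  {"slide":[0,0,60],"angular":[0,0,0],"fingers":0.5},
  {"slide":[0,0,60],"angular":[0,0,0],"fingers":0.5},
  {"slide":[0,0,60],"angular":[0,0,0],"fingers":0.5},
])

```text
clock: 15.12
tcp_pos: [0.4446, -0.0011, 0.0896]
orientation: [-0.003, -0.063, 0.998, 0.001]
wrist_force: [0.4, -0.3, -1.4]
finger_gap: 0.0592
grip_force: 66.0
```

Run:
```python
from h import *
st(); c=shot('wrist'); save(c,'w10.png')
plan(.4459,-.0011,.067,187.3)
```

```text
t 15.12 tcp [ 0.4446 -0.0011  0.0896] yaw -172.8 dn [-0.005  0.001 -1.   ] F [ 0.4 -0.3 -1.4] gap 0.0592 g 66.0 j [-0.18  0.18 -0.53  0.87  0.   -0.31]
slide [-0.1  0.2 23.8] ang [ 0.  -0.1 -0.1]
```

jog_arm([
  {"slide":[0,0,15],"angular":[0,0,0],"fingers":0.5},
  {"slide":[0,0,25],"angular":[0,0,0],"fingers":0.5},
  {"slide":[0,0,25],"angular":[0,0,0],"fingers":0.5},
  {"slide":[0,0,25],"angular":[0,0,0],"fingers":0.5},
])

```text
clock: 15.5
tcp_pos: [0.4469, -0.0015, 0.0669]
orientation: [0.0, -0.063, 0.998, -0.0]
wrist_force: [-0.2, -0.1, -0.9]
finger_gap: 0.059
grip_force: 66.2
```

Run:
```python
from h import *
st()
plan(.4459,-.0011,.0625,187.3)
```

```text
t 15.5 tcp [ 0.4469 -0.0015  0.0669] yaw -172.8 dn [ 0. -0. -1.] F [-0.2 -0.1 -0.9] gap 0.059 g 66.2 j [-0.18  0.21 -0.56  0.8  -0.   -0.31]
slide [1.  0.5 4.4] ang [-0.   0.  -0.1]
```

Now settle onto the studs, correcting x, and feel.

jog_arm([
  {"slide":[1,0.5,2],"angular":[0,0,0],"fingers":0.5},
  {"slide":[1,0.5,4],"angular":[0,0,0],"fingers":0.5},
  {"slide":[1,0.5,6],"angular":[0,0,0],"fingers":0.5},
  {"slide":[1,0.5,8],"angular":[0,0,0],"fingers":0.5},
  {"slide":[1,0.5,8],"angular":[0,0,0],"fingers":0.5},
])

```text
clock: 15.92
tcp_pos: [0.4464, -0.0014, 0.0586]
orientation: [0.001, -0.063, 0.998, -0.0]
wrist_force: [2.1, 0.1, -3.7]
finger_gap: 0.0589
grip_force: 66.2
```

```bash
python3 -c "
from h import *
st()"
```

```text
t 15.92 tcp [ 0.4464 -0.0014  0.0586] yaw -172.8 dn [ 0.002 -0.    -1.   ] F [ 2.1  0.1 -3.7] gap 0.0589 g 66.2 j [-0.18  0.21 -0.57  0.78 -0.   -0.31]
```

jog_arm([
  {"slide":[0.3,0,2],"angular":[0,0,0],"fingers":0.5},
  {"slide":[0.3,0,4],"angular":[0,0,0],"fingers":0.5},
  {"slide":[0.3,0,6],"angular":[0,0,0],"fingers":0.5},
  {"slide":[0.3,0,8],"angular":[0,0,0],"fingers":0.5},
  {"slide":[0.3,0,8],"angular":[0,0,0],"fingers":0.5},
])

```text
clock: 16.33
tcp_pos: [0.4466, -0.0016, 0.0526]
orientation: [0.001, -0.063, 0.998, -0.0]
wrist_force: [-5.4, 0.3, 21.3]
finger_gap: 0.0591
grip_force: 68.8
```

```bash
python3 -c "
from h import *
st()"
```

```text
t 16.33 tcp [ 0.4466 -0.0016  0.0526] yaw -172.8 dn [ 0.003 -0.001 -1.   ] F [-5.4  0.3 21.3] gap 0.0591 g 68.8 j [-0.18  0.22 -0.58  0.76 -0.   -0.31]
```

jog_arm([
  {"slide":[0.3,0,2],"angular":[0,0,0],"fingers":0.5},
  {"slide":[0.5,0,4],"angular":[0,0,0],"fingers":0.5},
  {"slide":[0.5,0,4],"angular":[0,0,0],"fingers":0.5},
])

```text
clock: 16.58
tcp_pos: [0.4466, -0.0016, 0.0524]
orientation: [0.003, -0.063, 0.998, -0.001]
wrist_force: [-17.6, 1.5, 60.5]
finger_gap: 0.0588
grip_force: 73.8
```

jog_arm([
  {"slide":[-0.5,0,-7],"angular":[0,0,0],"fingers":0.5},
  {"slide":[-0.5,0,-7],"angular":[0,0,0],"fingers":0},
  {"slide":[-0.5,0,-7],"angular":[0,0,0],"fingers":0},
  {"slide":[-0.5,0,-7],"angular":[0,0,0],"fingers":0},
  {"slide":[-0.5,0,-7],"angular":[0,0,0],"fingers":0},
  {"slide":[-0.5,0,-47],"angular":[0,0,0],"fingers":0},
  {"slide":[-0.5,0,-87],"angular":[0,0,0],"fingers":0},
  {"slide":[-0.5,0,-127],"angular":[0,0,0],"fingers":0},
  {"slide":[-0.5,0,-167],"angular":[0,0,0],"fingers":0},
  {"slide":[-0.5,0,-200],"angular":[0,0,0],"fingers":0},
])

```text
clock: 17.42
tcp_pos: [0.4454, -0.0013, 0.2483]
orientation: [0.0, -0.063, 0.998, -0.0]
wrist_force: [1.6, 0.3, -0.3]
finger_gap: 0.085
grip_force: 0.0
```

jog_arm([
  {"slide":[-80,0,0],"angular":[0,0,0],"fingers":0},
  {"slide":[-80,0,0],"angular":[0,0,0],"fingers":0},
  {"slide":[-80,0,0],"angular":[0,0,0],"fingers":0},
  {"slide":[-80,0,0],"angular":[0,0,0],"fingers":0},
  {"slide":[-80,0,0],"angular":[0,0,0],"fingers":0},
])

```text
clock: 17.83
tcp_pos: [0.5238, 0.0088, 0.2446]
orientation: [-0.002, -0.063, 0.998, 0.0]
wrist_force: [0.5, -0.4, 0.2]
finger_gap: 0.0853
grip_force: 0.0
```

Run:
```python
from h import *
st(); c=shot('wrist'); save(c,'w11.png')
for n,z in [('well1',.034),('cup1',0),('funnel1',0)]: find(c,n,z)
```

```text
t 17.83 tcp [0.5238 0.0088 0.2446] yaw -172.8 dn [-0.004  0.    -1.   ] F [ 0.5 -0.4  0.2] gap 0.0853 g 0.0 j [-0.14  0.22 -0.08  1.28 -0.   -0.26]
well1 0.84 [324. 323.] [0.6521 0.0259]
well1 0.77 [321. 116.] [ 0.4433 -0.0026]
well1 0.6 [326. 229.] [0.5482 0.0153]
cup1 0.76 [123. 163.] [ 0.5142 -0.2006]
cup1 0.72 [484. 222.] [0.5289 0.1857]
cup1 0.66 [466. 321.] [0.6501 0.1954]
funnel1 0.9 [123.  28.] [ 0.3869 -0.1969]
```

View pics/w11.png

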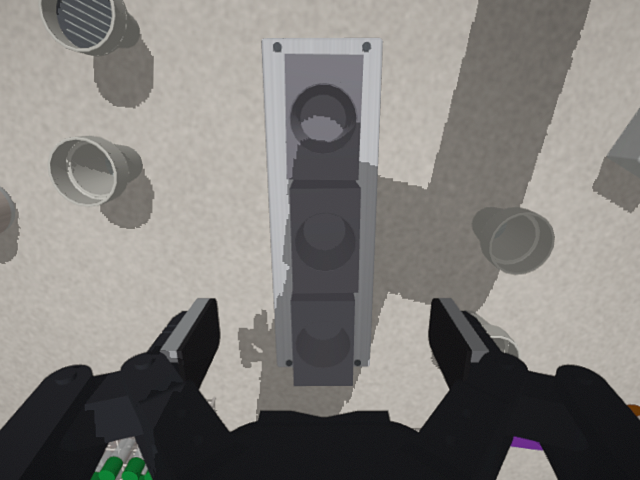

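Run:
```python
from h import *
plan(.529,.186,.18,187.3)
```

```text
slide [-27.5 175.3  66.3] ang [-0.  -0.  -0.1]
```

jog_arm([
  {"slide":[-6,38,5],"angular":[0,0,0],"fingers":0},
  {"slide":[-12,76,20],"angular":[0,0,0],"fingers":0},
  {"slide":[-18,114,40],"angular":[0,0,0],"fingers":0},
  {"slide":[-24,152,55],"angular":[0,0,0],"fingers":0},
  {"slide":[-27,175,65],"angular":[0,0,0],"fingers":0},
  {"slide":[-27,175,65],"angular":[0,0,0],"fingers":0},
  {"slide":[-27,175,65],"angular":[0,0,0],"fingers":0},
  {"slide":[-27,175,65],"angular":[0,0,0],"fingers":0},
])

```text
clock: 18.7
tcp_pos: [0.5293, 0.1853, 0.1819]
orientation: [0.0, -0.063, 0.998, -0.0]
wrist_force: [-1.2, -0.9, 1.1]
finger_gap: 0.0854
grip_force: 0.0
```

Run:
```python
from h import *
st(); c=shot('wrist'); save(c,'w12.png')
find(c,'cup1',0); find(c,'cup1',.036,tip=False); find(c,'seat1',.022)
C=circles(c,230,430,150,380,35,80,k=2); print(np.round(C,1),[np.round(ray(c,q[:2],.072)[:2],4) for q in C])
```

```text
t 18.7 tcp [0.5293 0.1853 0.1819] yaw -172.8 dn [ 0.001 -0.    -1.   ] F [-1.2 -0.9  1.1] gap 0.0854 g 0.0 j [ 0.19  0.31 -0.11  1.15 -0.    0.07]
cup1 0.97 [319. 330.] [0.6504 0.1961]
cup1 0.7 [323. 212.] [0.5305 0.1855]
cup1 0.68 [324. 230.] [0.5361 0.1871]
cup1 0.66 [316. 370.] [0.669  0.1969]
seat1 0.89 [316. 342.] [0.6491 0.1941]
seat1 0.7 [326. 215.] [0.527  0.1875]
[] []
```

jog_arm([
  {"slide":[0,1,35],"angular":[0,0,0],"fingers":0},
  {"slide":[0,1,70],"angular":[0,0,0],"fingers":0},
  {"slide":[0,1,105],"angular":[0,0,0],"fingers":0},
  {"slide":[0,1,124],"angular":[0,0,0],"fingers":0},
  {"slide":[0,1,124],"angular":[0,0,0],"fingers":0},
  {"slide":[0,1,124],"angular":[0,0,0],"fingers":0},
  {"slide":[0,1,124],"angular":[0,0,0],"fingers":0.6},
  {"slide":[0,1,124],"angular":[0,0,0],"fingers":0.6},
  {"slide":[0,1,124],"angular":[0,0,0],"fingers":0.6},
  {"slide":[0,1,124],"angular":[0,0,0],"fingers":0.6},
], squeeze=40)

```text
clock: 19.73
tcp_pos: [0.5316, 0.187, 0.0601]
orientation: [0.003, -0.063, 0.998, 0.0]
wrist_force: [-0.7, -0.2, 6.1]
finger_gap: 0.0593
grip_force: 42.2
```

jog_arm([
  {"slide":[0,0,0],"angular":[0,0,0],"fingers":0.6},
  {"slide":[0,0,0],"angular":[0,0,0],"fingers":0.6},
  {"slide":[0,0,-35],"angular":[0,0,0],"fingers":0.6},
  {"slide":[0,0,-70],"angular":[0,0,0],"fingers":0.6},
  {"slide":[0,0,-110],"angular":[0,0,0],"fingers":0.6},
  {"slide":[0,0,-110],"angular":[0,0,0],"fingers":0.6},
  {"slide":[0,0,-110],"angular":[0,0,0],"fingers":0.6},
  {"slide":[0,0,-110],"angular":[0,0,0],"fingers":0.6},
])

```text
clock: 20.4
tcp_pos: [0.5297, 0.1868, 0.1681]
orientation: [0.001, -0.063, 0.998, 0.0]
wrist_force: [-0.9, -0.2, -2.2]
finger_gap: 0.0594
grip_force: 43.9
```

Run:
```python
from h import *
st(); c=shot('wrist'); save(c,'w13.png')
find(c,'cup1',0); plan(.6523,.0254,.17,187.3)
```

```text
t 20.4 tcp [0.5297 0.1868 0.1681] yaw -172.8 dn [ 0.002  0.    -1.   ] F [-0.9 -0.2 -2.2] gap 0.0594 g 43.9 j [ 0.2   0.32 -0.13  1.12 -0.    0.07]
cup1 0.76 [322. 257.] [0.5687 0.1904]
slide [-102.6 -175.3   -4. ] ang [-0.  -0.1 -0.1]
```

View pics/w13.png

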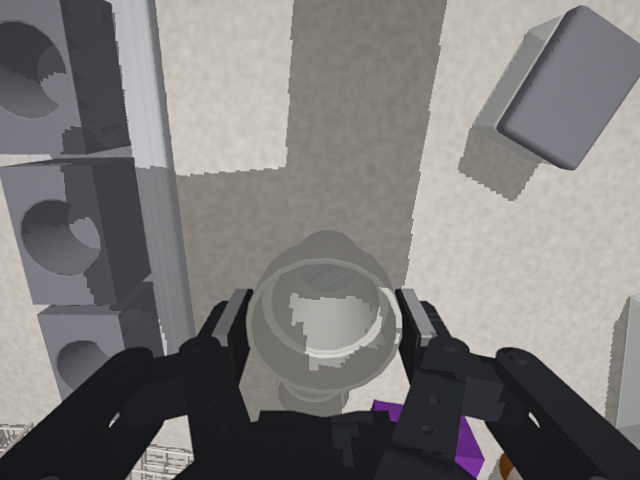

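Run:
```python
from h import *
c=shot('wrist'); M=np.array(c['tool_from_camera'])
def tp(p,zt):
    u=cv2.undistortPoints(np.array([[p]],float),K(c),np.array(c['D'],float))[0,0]
    d=M[:3,:3]@[u[0],u[1],1]; o=M[:3,3]; return np.round((o+d*(zt-o[2])/d[2])*1000,1)
for p in [(324,258),(324,390),(324,231)]: print(p,tp(p,-.012))
g=cv2.cvtColor(c['color'],cv2.COLOR_RGB2GRAY)
col=g[220:400,320:329].mean(1); d=np.diff(col); print([(int(i)+220,round(float(d[i]))) for i in sorted(np.argsort(-abs(d))[:12])])
```

```text
(324, 258) [ 31.5   0.8 -12. ]
(324, 390) [-25.1   0.8 -12. ]
(324, 231) [ 41.4   0.8 -12. ]
[(257, 14), (263, -14), (303, 12), (304, 48), (349, 19), (350, 12), (354, 16), (356, -14), (357, -31), (358, -14), (364, -12), (365, -25)]
```

jog_arm([
  {"slide":[-20,-35,0],"angular":[0,0,0],"fingers":0.6},
  {"slide":[-40,-70,0],"angular":[0,0,0],"fingers":0.6},
  {"slide":[-60,-105,0],"angular":[0,0,0],"fingers":0.6},
  {"slide":[-80,-140,0],"angular":[0,0,0],"fingers":0.6},
  {"slide":[-104,-175,0],"angular":[0,0,0],"fingers":0.6},
  {"slide":[-104,-175,0],"angular":[0,0,0],"fingers":0.6},
  {"slide":[-104,-175,15],"angular":[0,0,0],"fingers":0.6},
  {"slide":[-104,-175,30],"angular":[0,0,0],"fingers":0.6},
  {"slide":[-104,-175,30],"angular":[0,0,0],"fingers":0.6},
  {"slide":[-104,-175,30],"angular":[0,0,0],"fingers":0.6},
])

```text
clock: 21.38
tcp_pos: [0.6529, 0.0263, 0.135]
orientation: [-0.002, -0.063, 0.998, 0.0]
wrist_force: [-0.0, 0.1, -0.4]
finger_gap: 0.0593
grip_force: 44.0
```

Run:
```python
from h import *
st(); plan(.6537,.0256,.097,187.3)
```

```text
t 21.38 tcp [0.6529 0.0263 0.135 ] yaw -172.8 dn [-0.005  0.    -1.   ] F [-0.   0.1 -0.4] gap 0.0593 g 44.0 j [-0.08  0.51  0.09  1.15 -0.   -0.21]
slide [-0.9 -0.8 38. ] ang [ 0.1 -0.3 -0.1]
```

jog_arm([
  {"slide":[-0.5,-0.8,12],"angular":[0,0,0],"fingers":0.6},
  {"slide":[0,-0.8,24],"angular":[0,0,0],"fingers":0.6},
  {"slide":[0,-0.8,36],"angular":[0,0,0],"fingers":0.6},
  {"slide":[0,-0.8,39],"angular":[0,0,0],"fingers":0.6},
  {"slide":[0,-0.8,39],"angular":[0,0,0],"fingers":0.6},
  {"slide":[0,-0.8,39],"angular":[0,0,0],"fingers":0.6},
])

```text
clock: 21.88
tcp_pos: [0.6549, 0.0254, 0.099]
orientation: [0.0, -0.063, 0.998, -0.0]
wrist_force: [-0.1, -0.9, -1.7]
finger_gap: 0.0591
grip_force: 43.9
```

```bash
python3 -c "
from h import *
st()"
```

```text
t 21.88 tcp [0.6549 0.0254 0.099 ] yaw -172.8 dn [ 0.001 -0.    -1.   ] F [-0.1 -0.9 -1.7] gap 0.0591 g 43.9 j [-0.08  0.54  0.03  1.06 -0.   -0.21]
```

jog_arm([
  {"slide":[1,0,2],"angular":[0,0,0],"fingers":0.6},
  {"slide":[1,0,4],"angular":[0,0,0],"fingers":0.6},
  {"slide":[1,0,6],"angular":[0,0,0],"fingers":0.6},
  {"slide":[1,0,7],"angular":[0,0,0],"fingers":0.6},
  {"slide":[1,0,7],"angular":[0,0,0],"fingers":0.6},
])

```text
clock: 22.3
tcp_pos: [0.6552, 0.0249, 0.094]
orientation: [0.002, -0.063, 0.998, -0.001]
wrist_force: [-1.0, -1.2, 9.6]
finger_gap: 0.0591
grip_force: 44.8
```

```bash
python3 -c "
from h import *
st()"
```

```text
t 22.3 tcp [0.6552 0.0249 0.094 ] yaw -172.8 dn [ 0.004 -0.001 -1.   ] F [-1.  -1.2  9.6] gap 0.0591 g 44.8 j [-0.08  0.54  0.02  1.05 -0.   -0.21]
```

jog_arm([
  {"slide":[0,0,-3],"angular":[0,0,0],"fingers":0.6},
  {"slide":[0,0,-3],"angular":[0,0,0],"fingers":0},
  {"slide":[0,0,-3],"angular":[0,0,0],"fingers":0},
  {"slide":[0,0,-3],"angular":[0,0,0],"fingers":0},
  {"slide":[0,0,-3],"angular":[0,0,0],"fingers":0},
  {"slide":[0,0,-40],"angular":[0,0,0],"fingers":0},
  {"slide":[0,0,-80],"angular":[0,0,0],"fingers":0},
  {"slide":[0,0,-90],"angular":[0,0,0],"fingers":0},
])

```text
clock: 22.97
tcp_pos: [0.6559, 0.0253, 0.1872]
orientation: [0.004, -0.063, 0.998, -0.0]
wrist_force: [1.5, 0.3, 0.9]
finger_gap: 0.0859
grip_force: 0.0
```

jog_arm([
  {"slide":[-4,38,0],"angular":[0,0,0],"fingers":0},
  {"slide":[-8,76,0],"angular":[0,0,0],"fingers":0},
  {"slide":[-12,114,0],"angular":[0,0,0],"fingers":0},
  {"slide":[-16,152,0],"angular":[0,0,0],"fingers":0},
  {"slide":[-17,169,0],"angular":[0,0,0],"fingers":0},
  {"slide":[-17,169,0],"angular":[0,0,0],"fingers":0},
  {"slide":[-17,169,0],"angular":[0,0,0],"fingers":0},
  {"slide":[-17,169,0],"angular":[0,0,0],"fingers":0},
])

```text
clock: 23.63
tcp_pos: [0.6493, 0.1946, 0.181]
orientation: [-0.0, -0.063, 0.998, -0.0]
wrist_force: [-0.1, -0.7, 0.1]
finger_gap: 0.0849
grip_force: 0.0
```

Run:
```python
from h import *
st(); c=shot('wrist'); save(c,'w14.png')
find(c,'cup1',0); find(c,'seat1',.022); find(c,'well1',.034)
t=shot('top'); find(t,'cup1',0); find(t,'seat1',.022); find(t,'well1',.034)
```

```text
t 23.63 tcp [0.6493 0.1946 0.181 ] yaw -172.8 dn [-0.    -0.001 -1.   ] F [-0.1 -0.7  0.1] gap 0.0849 g 0.0 j [ 0.17  0.54  0.24  1.27 -0.    0.05]
cup1 0.64 [110. 202.] [0.6641 0.0061]
cup1 0.59 [323. 212.] [0.6505 0.1949]
seat1 0.65 [ 99. 206.] [0.6626 0.0096]
seat1 0.64 [322. 219.] [0.6507 0.1936]
well1 0.83 [427. 334.] [0.7401 0.2985]
well1 0.68 [88. 58.] [0.5503 0.0141]
cup1 0.97 [309. 172.] [0.6573 0.0251]
cup1 0.67 [416. 236.] [ 0.5106 -0.1961]
cup1 0.61 [231. 176.] [0.6533 0.1939]
seat1 0.96 [304. 165.] [0.6658 0.0337]
seat1 0.92 [227. 173.] [0.6528 0.1959]
seat1 0.61 [421. 231.] [ 0.5201 -0.2039]
seat1 0.59 [314. 217.] [0.5544 0.015 ]
well1 0.73 [317. 217.] [0.5531 0.0099]
well1 0.56 [320. 269.] [0.4463 0.0059]
```

jog_arm([
  {"slide":[-1,0,35],"angular":[0,0,0],"fingers":0},
  {"slide":[-1,0,70],"angular":[0,0,0],"fingers":0},
  {"slide":[-1,0,105],"angular":[0,0,0],"fingers":0},
  {"slide":[-1,0,123],"angular":[0,0,0],"fingers":0},
  {"slide":[-1,0,123],"angular":[0,0,0],"fingers":0},
  {"slide":[-1,0,123],"angular":[0,0,0],"fingers":0},
  {"slide":[-1,0,123],"angular":[0,0,0],"fingers":0.6},
  {"slide":[-1,0,123],"angular":[0,0,0],"fingers":0.6},
  {"slide":[-1,0,123],"angular":[0,0,0],"fingers":0.6},
  {"slide":[-1,0,123],"angular":[0,0,0],"fingers":0.6},
], squeeze=40)

```text
clock: 24.87
tcp_pos: [0.6523, 0.1953, 0.0614]
orientation: [0.003, -0.063, 0.998, 0.0]
wrist_force: [-0.7, -0.7, 6.5]
finger_gap: 0.0589
grip_force: 43.1
```

jog_arm([
  {"slide":[0,0,0],"angular":[0,0,0],"fingers":0.6},
  {"slide":[0,0,0],"angular":[0,0,0],"fingers":0.6},
  {"slide":[0,0,-35],"angular":[0,0,0],"fingers":0.6},
  {"slide":[0,0,-70],"angular":[0,0,0],"fingers":0.6},
  {"slide":[0,0,-110],"angular":[0,0,0],"fingers":0.6},
  {"slide":[0,0,-125],"angular":[0,0,0],"fingers":0.6},
  {"slide":[0,0,-125],"angular":[0,0,0],"fingers":0.6},
  {"slide":[0,0,-125],"angular":[0,0,0],"fingers":0.6},
])

```text
clock: 25.53
tcp_pos: [0.6514, 0.1954, 0.1854]
orientation: [0.002, -0.063, 0.998, 0.0]
wrist_force: [-0.7, -0.8, -2.8]
finger_gap: 0.0586
grip_force: 43.9
```

```bash
cat >> h.py <<'E'
def held(c):
    "tool x (mm) of the held rim's front edge, gradients down the middle columns"
    M=np.array(c['tool_from_camera']); g=cv2.cvtColor(c['color'],cv2.COLOR_RGB2GRAY)
    d=np.diff(g[225:300,319:326].mean(1)); 
    for i in sorted(np.argsort(-abs(d))[:8]):
        u=cv2.undistortPoints(np.array([[(322,i+225.5)]],float),K(c),np.array(c['D'],float))[0,0]; e=M[:3,:3]@[u[0],u[1],1]; o=M[:3,3]
        print(int(i)+225,round(float(d[i])),np.round((o+e*(-.012-o[2])/e[2])*1000,1)[0],end=' | ')
    print()
E
python3 - <<'E'
from h import *
st(); c=shot('wrist'); save(c,'w15.png'); held(c)
plan(.5483,.012,.185,187.3)
E
```

```text
t 25.53 tcp [0.6514 0.1954 0.1854] yaw -172.8 dn [ 0.004  0.001 -1.   ] F [-0.7 -0.8 -2.8] gap 0.0586 g 43.9 j [ 0.17  0.54  0.25  1.28 -0.    0.05]
233 12 40.5 | 244 11 36.5 | 245 -24 36.2 | 248 -18 35.0 | 264 18 29.1 | 269 -16 27.1 | 285 54 20.9 | 292 -26 18.1 | 
slide [ 124.1 -168.9   -1.7] ang [-0.   0.  -0.1]
```

jog_arm([
  {"slide":[21,-28,0],"angular":[0,0,0],"fingers":0.6},
  {"slide":[42,-56,0],"angular":[0,0,0],"fingers":0.6},
  {"slide":[63,-84,0],"angular":[0,0,0],"fingers":0.6},
  {"slide":[84,-112,0],"angular":[0,0,0],"fingers":0.6},
  {"slide":[105,-140,0],"angular":[0,0,0],"fingers":0.6},
  {"slide":[125,-169,0],"angular":[0,0,0],"fingers":0.6},
  {"slide":[125,-169,0],"angular":[0,0,0],"fingers":0.6},
  {"slide":[125,-169,25],"angular":[0,0,0],"fingers":0.6},
  {"slide":[125,-169,45],"angular":[0,0,0],"fingers":0.6},
  {"slide":[125,-169,45],"angular":[0,0,0],"fingers":0.6},
])

```text
clock: 26.42
tcp_pos: [0.5436, 0.0121, 0.1329]
orientation: [-0.005, -0.062, 0.998, 0.001]
wrist_force: [-1.3, 0.2, -0.9]
finger_gap: 0.0586
grip_force: 43.9
```

jog_arm([
  {"slide":[0,0,0],"angular":[0,0,0],"fingers":0.6},
  {"slide":[0,0,0],"angular":[0,0,0],"fingers":0.6},
])

```text
clock: 26.58
tcp_pos: [0.5474, 0.0121, 0.1381]
orientation: [-0.001, -0.063, 0.998, 0.0]
wrist_force: [0.6, 0.4, -0.5]
finger_gap: 0.0586
grip_force: 43.9
```

Run:
```python
from h import *
st(); plan(.5474,.0119,.099,187.3)
```

```text
t 26.58 tcp [0.5474 0.0121 0.1381] yaw -172.8 dn [-0.001  0.    -1.   ] F [ 0.6  0.4 -0.5] gap 0.0586 g 43.9 j [-0.12  0.31 -0.21  1.04 -0.   -0.25]
slide [-0.1 -0.2 39.1] ang [ 0.  -0.1 -0.1]
```

jog_arm([
  {"slide":[0,0,13],"angular":[0,0,0],"fingers":0.6},
  {"slide":[0,0,26],"angular":[0,0,0],"fingers":0.6},
  {"slide":[0.3,0,35],"angular":[0,0,0],"fingers":0.6},
  {"slide":[0.7,0,39],"angular":[0,0,0],"fingers":0.6},
  {"slide":[1,0,39],"angular":[0,0,0],"fingers":0.6},
  {"slide":[1,0,41],"angular":[0,0,0],"fingers":0.6},
  {"slide":[1,0,43],"angular":[0,0,0],"fingers":0.6},
  {"slide":[1,0,45],"angular":[0,0,0],"fingers":0.6},
  {"slide":[1,0,46],"angular":[0,0,0],"fingers":0.6},
  {"slide":[1,0,46],"angular":[0,0,0],"fingers":0.6},
])

```text
clock: 27.42
tcp_pos: [0.5482, 0.0115, 0.0953]
orientation: [0.002, -0.063, 0.998, -0.0]
wrist_force: [-3.5, 0.5, 14.5]
finger_gap: 0.0588
grip_force: 45.1
```

```bash
python3 -c "
from h import *
st()"
```

```text
t 27.42 tcp [0.5482 0.0115 0.0953] yaw -172.8 dn [ 0.005 -0.    -1.   ] F [-3.5  0.5 14.5] gap 0.0588 g 45.1 j [-0.13  0.35 -0.28  0.94  0.   -0.25]
```

jog_arm([
  {"slide":[0,0,-4],"angular":[0,0,0],"fingers":0.6},
  {"slide":[0,0,-4],"angular":[0,0,0],"fingers":0},
  {"slide":[0,0,-4],"angular":[0,0,0],"fingers":0},
  {"slide":[0,0,-4],"angular":[0,0,0],"fingers":0},
  {"slide":[0,0,-4],"angular":[0,0,0],"fingers":0},
  {"slide":[0,0,-40],"angular":[0,0,0],"fingers":0},
  {"slide":[0,0,-80],"angular":[0,0,0],"fingers":0},
  {"slide":[0,0,-90],"angular":[0,0,0],"fingers":0},
])

```text
clock: 28.08
tcp_pos: [0.5488, 0.0114, 0.1873]
orientation: [0.003, -0.063, 0.998, -0.001]
wrist_force: [1.2, -0.2, 0.9]
finger_gap: 0.0854
grip_force: 0.0
```

jog_arm([
  {"slide":[10,-34,0],"angular":[0,0,0],"fingers":0},
  {"slide":[20,-68,0],"angular":[0,0,0],"fingers":0},
  {"slide":[30,-102,0],"angular":[0,0,0],"fingers":0},
  {"slide":[40,-136,0],"angular":[0,0,0],"fingers":0},
  {"slide":[50,-170,0],"angular":[0,0,0],"fingers":0},
  {"slide":[60,-202,0],"angular":[0,0,0],"fingers":0},
  {"slide":[60,-202,0],"angular":[0,0,0],"fingers":0},
  {"slide":[60,-202,0],"angular":[0,0,0],"fingers":0},
  {"slide":[60,-202,0],"angular":[0,0,0],"fingers":0},
])

```text
clock: 28.83
tcp_pos: [0.512, -0.1961, 0.1818]
orientation: [-0.0, -0.062, 0.998, 0.0]
wrist_force: [-0.8, 0.2, 0.2]
finger_gap: 0.0853
grip_force: 0.0
```

Run:
```python
from h import *
st(); c=shot('wrist'); save(c,'w16.png')
find(c,'cup1',0); find(c,'seat1',.022); find(c,'funnel1',0)
plan(.5142,-.1985,.058,187.3)
```

```text
t 28.83 tcp [ 0.512  -0.1961  0.1818] yaw -172.8 dn [-0.001  0.001 -1.   ] F [-0.8  0.2  0.2] gap 0.0853 g 0.0 j [-0.51  0.29 -0.14  1.14  0.   -0.64]
cup1 0.86 [555. 289.] [0.5613 0.036 ]
cup1 0.64 [319. 211.] [ 0.5129 -0.1991]
seat1 0.95 [575. 302.] [0.5629 0.0416]
seat1 0.68 [318. 218.] [ 0.5135 -0.2001]
funnel1 0.93 [340.  58.] [ 0.3872 -0.1977]
slide [ -1.2  -3.7 124.2] ang [ 0. -0.  0.]
```

jog_arm([
  {"slide":[-0.7,-3.5,35],"angular":[0,0,0],"fingers":0},
  {"slide":[-0.7,-3.5,70],"angular":[0,0,0],"fingers":0},
  {"slide":[-0.7,-3.5,105],"angular":[0,0,0],"fingers":0},
  {"slide":[-0.7,-3.5,124],"angular":[0,0,0],"fingers":0},
  {"slide":[-0.7,-3.5,124],"angular":[0,0,0],"fingers":0},
  {"slide":[-0.7,-3.5,124],"angular":[0,0,0],"fingers":0},
  {"slide":[-0.7,-3.5,124],"angular":[0,0,0],"fingers":0.6},
  {"slide":[-0.7,-3.5,124],"angular":[0,0,0],"fingers":0.6},
  {"slide":[-0.7,-3.5,124],"angular":[0,0,0],"fingers":0.6},
  {"slide":[-0.7,-3.5,124],"angular":[0,0,0],"fingers":0.6},
], squeeze=40)

```text
clock: 29.87
tcp_pos: [0.5152, -0.2002, 0.061]
orientation: [0.002, -0.063, 0.998, -0.001]
wrist_force: [-0.1, 1.8, 5.7]
finger_gap: 0.0591
grip_force: 42.3
```

jog_arm([
  {"slide":[0,0,0],"angular":[0,0,0],"fingers":0.6},
  {"slide":[0,0,0],"angular":[0,0,0],"fingers":0.6},
  {"slide":[0,0,-35],"angular":[0,0,0],"fingers":0.6},
  {"slide":[0,0,-70],"angular":[0,0,0],"fingers":0.6},
  {"slide":[0,0,-110],"angular":[0,0,0],"fingers":0.6},
  {"slide":[0,0,-125],"angular":[0,0,0],"fingers":0.6},
  {"slide":[0,0,-125],"angular":[0,0,0],"fingers":0.6},
  {"slide":[0,0,-125],"angular":[0,0,0],"fingers":0.6},
])

```text
clock: 30.53
tcp_pos: [0.5145, -0.2003, 0.1856]
orientation: [0.002, -0.063, 0.998, -0.001]
wrist_force: [-0.1, -0.8, -1.9]
finger_gap: 0.0594
grip_force: 44.1
```

Run:
```python
from h import *
st(); c=shot('wrist'); save(c,'w17.png'); held(c)
plan(.4442,-.0016,.185,187.3)
```

```text
t 30.53 tcp [ 0.5145 -0.2003  0.1856] yaw -172.8 dn [ 0.004 -0.002 -1.   ] F [-0.1 -0.8 -1.9] gap 0.0594 g 44.1 j [-0.52  0.29 -0.13  1.15 -0.   -0.64]
229 -38 41.9 | 230 -16 41.6 | 238 13 38.7 | 256 37 32.1 | 261 -13 30.2 | 262 -57 29.8 | 263 -9 29.4 | 280 58 22.9 | 
slide [ 43.9 205.2  -1.4] ang [-0.1  0.1 -0.1]
```

jog_arm([
  {"slide":[7,34,0],"angular":[0,0,0],"fingers":0.6},
  {"slide":[14,68,0],"angular":[0,0,0],"fingers":0.6},
  {"slide":[21,102,0],"angular":[0,0,0],"fingers":0.6},
  {"slide":[28,136,0],"angular":[0,0,0],"fingers":0.6},
  {"slide":[35,170,0],"angular":[0,0,0],"fingers":0.6},
  {"slide":[42,205,0],"angular":[0,0,0],"fingers":0.6},
  {"slide":[42,205,0],"angular":[0,0,0],"fingers":0.6},
  {"slide":[42,205,25],"angular":[0,0,0],"fingers":0.6},
  {"slide":[42,205,45],"angular":[0,0,0],"fingers":0.6},
  {"slide":[42,205,45],"angular":[0,0,0],"fingers":0.6},
])

```text
clock: 31.42
tcp_pos: [0.4424, -0.0007, 0.1339]
orientation: [-0.004, -0.063, 0.998, 0.001]
wrist_force: [-0.7, -0.2, -2.3]
finger_gap: 0.0589
grip_force: 44.3
```

jog_arm([
  {"slide":[0,0,0],"angular":[0,0,0],"fingers":0.6},
  {"slide":[0,0,0],"angular":[0,0,0],"fingers":0.6},
])

```text
clock: 31.58
tcp_pos: [0.446, -0.0018, 0.1383]
orientation: [-0.0, -0.063, 0.998, 0.0]
wrist_force: [0.4, 0.1, -0.4]
finger_gap: 0.0593
grip_force: 44.3
```

Run:
```python
from h import *
st(); plan(.4463,-.0013,.099,187.3)
```

```text
t 31.58 tcp [ 0.446  -0.0018  0.1383] yaw -172.8 dn [-0.001  0.    -1.   ] F [ 0.4  0.1 -0.4] gap 0.0593 g 44.3 j [-0.18  0.13 -0.45  0.99 -0.   -0.31]
slide [-0.4  0.4 39.3] ang [ 0.  -0.1 -0.1]
```

jog_arm([
  {"slide":[0,0.4,13],"angular":[0,0,0],"fingers":0.6},
  {"slide":[0,0.4,26],"angular":[0,0,0],"fingers":0.6},
  {"slide":[0.2,0.4,35],"angular":[0,0,0],"fingers":0.6},
  {"slide":[0.5,0.4,39],"angular":[0,0,0],"fingers":0.6},
  {"slide":[0.7,0.4,39],"angular":[0,0,0],"fingers":0.6},
  {"slide":[0.7,0.4,41],"angular":[0,0,0],"fingers":0.6},
  {"slide":[0.7,0.4,43],"angular":[0,0,0],"fingers":0.6},
  {"slide":[0.7,0.4,45],"angular":[0,0,0],"fingers":0.6},
  {"slide":[0.7,0.4,46],"angular":[0,0,0],"fingers":0.6},
  {"slide":[0.7,0.4,46],"angular":[0,0,0],"fingers":0.6},
])

```text
clock: 32.42
tcp_pos: [0.4468, -0.0013, 0.0949]
orientation: [0.002, -0.063, 0.998, -0.0]
wrist_force: [-4.7, 1.9, 18.0]
finger_gap: 0.059
grip_force: 45.9
```

```bash
python3 -c "
from h import *
st()"
```

```text
t 32.42 tcp [ 0.4468 -0.0013  0.0949] yaw -172.8 dn [ 0.004 -0.001 -1.   ] F [-4.7  1.9 18. ] gap 0.059 g 45.9 j [-0.18  0.17 -0.52  0.87  0.   -0.31]
```

jog_arm([
  {"slide":[0,0,-4],"angular":[0,0,0],"fingers":0.6},
  {"slide":[0,0,-4],"angular":[0,0,0],"fingers":0},
  {"slide":[0,0,-4],"angular":[0,0,0],"fingers":0},
  {"slide":[0,0,-4],"angular":[0,0,0],"fingers":0},
  {"slide":[0,0,-4],"angular":[0,0,0],"fingers":0},
  {"slide":[0,0,-40],"angular":[0,0,0],"fingers":0},
  {"slide":[0,0,-80],"angular":[0,0,0],"fingers":0},
  {"slide":[0,0,-90],"angular":[0,0,0],"fingers":0},
])

```text
clock: 33.08
tcp_pos: [0.4476, -0.0016, 0.1869]
orientation: [0.003, -0.063, 0.998, -0.001]
wrist_force: [1.9, -0.5, 0.6]
finger_gap: 0.0853
grip_force: 0.0
```

jog_arm([
  {"slide":[14,-31,0],"angular":[0,0,0],"fingers":0},
  {"slide":[28,-62,0],"angular":[0,0,0],"fingers":0},
  {"slide":[42,-93,0],"angular":[0,0,0],"fingers":0},
  {"slide":[56,-124,0],"angular":[0,0,0],"fingers":0},
  {"slide":[70,-155,0],"angular":[0,0,0],"fingers":0},
  {"slide":[84,-187,0],"angular":[0,0,0],"fingers":0},
  {"slide":[84,-187,0],"angular":[0,0,0],"fingers":0},
  {"slide":[84,-187,0],"angular":[0,0,0],"fingers":0},
  {"slide":[84,-187,0],"angular":[0,0,0],"fingers":0},
])

```text
clock: 33.83
tcp_pos: [0.3852, -0.1971, 0.1819]
orientation: [-0.0, -0.062, 0.998, 0.0]
wrist_force: [-0.1, -0.0, -0.3]
finger_gap: 0.0854
grip_force: 0.0
```

Run:
```python
from h import *
st(); c=shot('wrist'); save(c,'w18.png')
find(c,'funnel1',0)
t=shot('top'); save(t,'top2.png'); find(t,'cup1',.034); find(t,'funnel1',0);find(t,'seat1',.056)
s=shot('scene'); save(s,'scene2.png'); find(s,'cup1',.034); find(s,'seat1',.056)
plan(.387,-.1975,.064,187.3)
```

```text
t 33.83 tcp [ 0.3852 -0.1971  0.1819] yaw -172.9 dn [-0.001  0.001 -1.   ] F [-0.1 -0.  -0.3] gap 0.0854 g 0.0 j [-0.66  0.07 -0.41  1.09  0.   -0.78]
funnel1 0.96 [322. 212.] [ 0.3863 -0.1975]
cup1 0.71 [309. 170.] [0.6528 0.0237]
cup1 0.66 [323. 270.] [0.4444 0.0007]
cup1 0.57 [316. 217.] [0.5532 0.0117]
funnel1 0.58 [423. 292.] [ 0.394  -0.2065]
seat1 0.8 [315. 220.] [0.5436 0.0122]
seat1 0.72 [304. 167.] [0.6519 0.0335]
seat1 0.64 [326. 271.] [ 0.442  -0.0054]
cup1 0.65 [312. 217.] [ 0.4469 -0.0025]
cup1 0.59 [374. 284.] [0.656 0.029]
seat1 0.93 [311. 208.] [ 0.4421 -0.0011]
seat1 0.88 [378. 275.] [0.6521 0.0362]
seat1 0.65 [342. 243.] [0.5545 0.0115]
slide [ -1.3  -0.9 118.3] ang [-0.  0. -0.]
```

View pics/scene2.png

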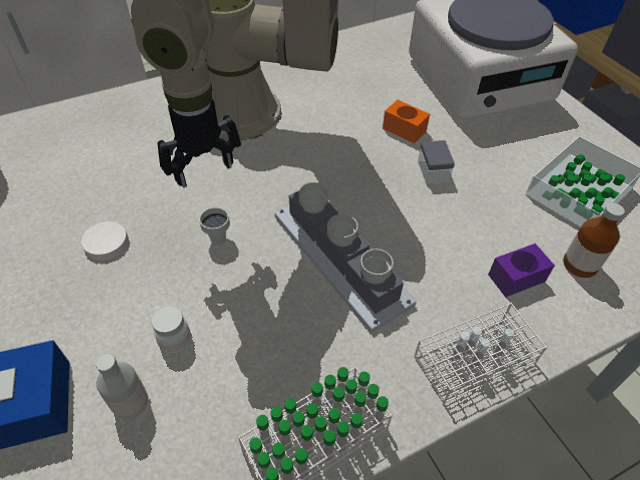

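jog_arm([
  {"slide":[-0.8,-0.6,35],"angular":[0,0,0],"fingers":0},
  {"slide":[-0.8,-0.6,70],"angular":[0,0,0],"fingers":0},
  {"slide":[-0.8,-0.6,105],"angular":[0,0,0],"fingers":0},
  {"slide":[-0.8,-0.6,119],"angular":[0,0,0],"fingers":0},
  {"slide":[-0.8,-0.6,119],"angular":[0,0,0],"fingers":0},
  {"slide":[-0.8,-0.6,119],"angular":[0,0,0],"fingers":0},
  {"slide":[-0.8,-0.6,119],"angular":[0,0,0],"fingers":0.6},
  {"slide":[-0.8,-0.6,119],"angular":[0,0,0],"fingers":0.6},
  {"slide":[-0.8,-0.6,119],"angular":[0,0,0],"fingers":0.6},
  {"slide":[-0.8,-0.6,119],"angular":[0,0,0],"fingers":0.6},
], squeeze=40)

```text
clock: 35.12
tcp_pos: [0.3878, -0.1987, 0.0655]
orientation: [0.002, -0.063, 0.998, -0.001]
wrist_force: [-0.9, 1.3, 7.1]
finger_gap: 0.058
grip_force: 41.4
```

jog_arm([
  {"slide":[0,0,0],"angular":[0,0,0],"fingers":0.6},
  {"slide":[0,0,0],"angular":[0,0,0],"fingers":0.6},
  {"slide":[0,0,-35],"angular":[0,0,0],"fingers":0.6},
  {"slide":[0,0,-70],"angular":[0,0,0],"fingers":0.6},
  {"slide":[0,0,-110],"angular":[0,0,0],"fingers":0.6},
  {"slide":[0,0,-140],"angular":[0,0,0],"fingers":0.6},
  {"slide":[0,0,-140],"angular":[0,0,0],"fingers":0.6},
  {"slide":[0,0,-140],"angular":[0,0,0],"fingers":0.6},
])

```text
clock: 35.78
tcp_pos: [0.3878, -0.1989, 0.2062]
orientation: [0.003, -0.063, 0.998, -0.002]
wrist_force: [-0.4, -0.2, -1.7]
finger_gap: 0.0579
grip_force: 44.1
```

Run:
```python
from h import *
st(); c=shot('wrist'); save(c,'w19.png'); held(c)
plan(.4447,-.0016,.205,187.3)
```

```text
t 35.78 tcp [ 0.3878 -0.1989  0.2062] yaw -172.8 dn [ 0.005 -0.004 -1.   ] F [-0.4 -0.2 -1.7] gap 0.0579 g 44.1 j [-0.66  0.06 -0.36  1.15 -0.   -0.78]
235 -37 39.8 | 256 38 32.1 | 261 -42 30.2 | 262 -45 29.8 | 275 23 24.8 | 278 -24 23.7 | 289 23 19.3 | 293 -26 17.7 | 
slide [-82.1 187.7  -1. ] ang [-0.1  0.1 -0.1]
```

View pics/w19.png

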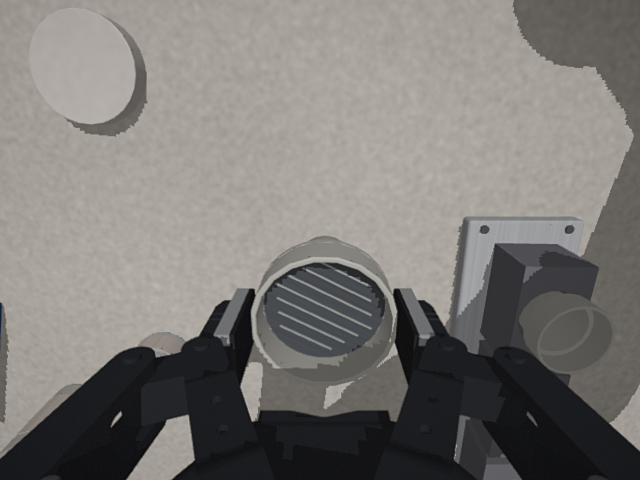

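jog_arm([
  {"slide":[-14,31,0],"angular":[0,0,0],"fingers":0.6},
  {"slide":[-28,62,0],"angular":[0,0,0],"fingers":0.6},
  {"slide":[-42,93,0],"angular":[0,0,0],"fingers":0.6},
  {"slide":[-56,124,0],"angular":[0,0,0],"fingers":0.6},
  {"slide":[-70,155,0],"angular":[0,0,0],"fingers":0.6},
  {"slide":[-81.5,187.5,0],"angular":[0,0,0],"fingers":0.6},
  {"slide":[-81.5,187.5,0],"angular":[0,0,0],"fingers":0.6},
  {"slide":[-81.5,187.5,15],"angular":[0,0,0],"fingers":0.6},
  {"slide":[-81.5,187.5,25],"angular":[0,0,0],"fingers":0.6},
  {"slide":[-81.5,187.5,25],"angular":[0,0,0],"fingers":0.6},
])

```text
clock: 36.67
tcp_pos: [0.4412, -0.0012, 0.175]
orientation: [-0.003, -0.063, 0.998, 0.001]
wrist_force: [-0.3, 0.7, -0.8]
finger_gap: 0.058
grip_force: 44.1
```

jog_arm([
  {"slide":[0,0,0],"angular":[0,0,0],"fingers":0.6},
  {"slide":[0,0,0],"angular":[0,0,0],"fingers":0.6},
])

```text
clock: 36.83
tcp_pos: [0.4433, -0.0021, 0.178]
orientation: [-0.001, -0.062, 0.998, 0.0]
wrist_force: [-0.0, -0.4, -0.6]
finger_gap: 0.0578
grip_force: 44.1
```

Run:
```python
from h import *
st(); c=shot('wrist'); save(c,'w20.png'); plan(.444,-.0017,.130,187.3)
```

```text
t 36.83 tcp [ 0.4433 -0.0021  0.178 ] yaw -172.9 dn [-0.001  0.    -1.   ] F [-0.  -0.4 -0.6] gap 0.0578 g 44.1 j [-0.19  0.09 -0.39  1.09 -0.   -0.31]
slide [-0.4  0.4 48.4] ang [-0.  -0.  -0.2]
```

jog_arm([
  {"slide":[-0.4,0.4,12],"angular":[0,0,0],"fingers":0.6},
  {"slide":[-0.3,0.4,24],"angular":[0,0,0],"fingers":0.6},
  {"slide":[0,0.4,36],"angular":[0,0,0],"fingers":0.6},
  {"slide":[0.3,0.4,47],"angular":[0,0,0],"fingers":0.6},
  {"slide":[0.5,0.4,48],"angular":[0,0,0],"fingers":0.6},
  {"slide":[0.5,0.4,48],"angular":[0,0,0],"fingers":0.6},
])

```text
clock: 37.38
tcp_pos: [0.4428, -0.0015, 0.1303]
orientation: [-0.0, -0.062, 0.998, 0.0]
wrist_force: [-0.6, -0.2, -1.9]
finger_gap: 0.0583
grip_force: 44.1
```

```bash
python3 -c "
from h import *
st()"
```

```text
t 37.38 tcp [ 0.4428 -0.0015  0.1303] yaw -172.9 dn [-0.001  0.    -1.   ] F [-0.6 -0.2 -1.9] gap 0.0583 g 44.1 j [-0.19  0.13 -0.47  0.97 -0.   -0.31]
```

No contact; shoulder is about 9 mm above the rim. Lower to contact.

jog_arm([
  {"slide":[-1,0,3],"angular":[0,0,0],"fingers":0.6},
  {"slide":[-1,0,6],"angular":[0,0,0],"fingers":0.6},
  {"slide":[-1,0,8],"angular":[0,0,0],"fingers":0.6},
  {"slide":[-1,0,10],"angular":[0,0,0],"fingers":0.6},
  {"slide":[-1,0,11],"angular":[0,0,0],"fingers":0.6},
  {"slide":[-1,0,11],"angular":[0,0,0],"fingers":0.6},
])

```text
clock: 37.88
tcp_pos: [0.4459, -0.0015, 0.1215]
orientation: [0.002, -0.063, 0.998, -0.001]
wrist_force: [-2.4, -0.6, 13.1]
finger_gap: 0.058
grip_force: 45.3
```

```bash
python3 -c "
from h import *
st()"
```

```text
t 37.88 tcp [ 0.4459 -0.0015  0.1215] yaw -172.8 dn [ 0.004 -0.001 -1.   ] F [-2.4 -0.6 13.1] gap 0.058 g 45.3 j [-0.18  0.14 -0.49  0.94 -0.   -0.31]
```

jog_arm([
  {"slide":[0,0,-3],"angular":[0,0,0],"fingers":0.6},
  {"slide":[0,0,-3],"angular":[0,0,0],"fingers":0},
  {"slide":[0,0,-3],"angular":[0,0,0],"fingers":0},
  {"slide":[0,0,-3],"angular":[0,0,0],"fingers":0},
  {"slide":[0,0,-3],"angular":[0,0,0],"fingers":0},
  {"slide":[0,0,-40],"angular":[0,0,0],"fingers":0},
  {"slide":[0,0,-80],"angular":[0,0,0],"fingers":0},
  {"slide":[0,0,-110],"angular":[0,0,0],"fingers":0},
])

```text
clock: 38.55
tcp_pos: [0.444, -0.001, 0.2312]
orientation: [-0.0, -0.063, 0.998, -0.0]
wrist_force: [0.9, -0.8, 1.1]
finger_gap: 0.0856
grip_force: 0.0
```

jog_arm([
  {"slide":[0,-40,0],"angular":[0,0,0],"fingers":0},
  {"slide":[0,-80,0],"angular":[0,0,0],"fingers":0},
  {"slide":[0,-120,0],"angular":[0,0,0],"fingers":0},
  {"slide":[0,-160,0],"angular":[0,0,0],"fingers":0},
  {"slide":[0,-160,0],"angular":[0,0,0],"fingers":0},
  {"slide":[0,-160,0],"angular":[0,0,0],"fingers":0},
  {"slide":[0,-160,0],"angular":[0,0,0],"fingers":0},
])

```text
clock: 39.13
tcp_pos: [0.4636, -0.1597, 0.2287]
orientation: [-0.001, -0.062, 0.998, 0.001]
wrist_force: [-0.9, -0.0, -1.1]
finger_gap: 0.0855
grip_force: 0.0
```

Run:
```python
from h import *
st(); s=shot('scene'); cv2.imwrite('pics/fin.png',cv2.resize(s['color'][140:340,130:430,::-1],None,fx=2.6,fy=2.6,interpolation=cv2.INTER_CUBIC))
find(s,'funnel1',.056); find(s,'cup1',.034); find(s,'carrier1',.018); find(s,'jar',0)
```

```text
t 39.13 tcp [ 0.4636 -0.1597  0.2287] yaw -172.9 dn [-0.001  0.001 -1.   ] F [-0.9 -0.  -1.1] gap 0.0855 g 0.0 j [-0.5   0.16 -0.19  1.23  0.   -0.62]
funnel1 0.69 [314. 211.] [ 4.505e-01 -1.000e-04]
cup1 0.72 [375. 282.] [0.6524 0.0324]
cup1 0.7 [314. 217.] [0.4497 0.002 ]
cup1 0.55 [340. 247.] [0.5463 0.0138]
carrier1 0.93 [516. 276.] [0.7552 0.2974]
carrier1 0.87 [402. 130.] [0.2721 0.3388]
carrier1 0.85 [342. 254.] [0.5539 0.0138]
jar 0.85 [175. 339.] [ 0.5797 -0.349 ]
```

View pics/fin.png

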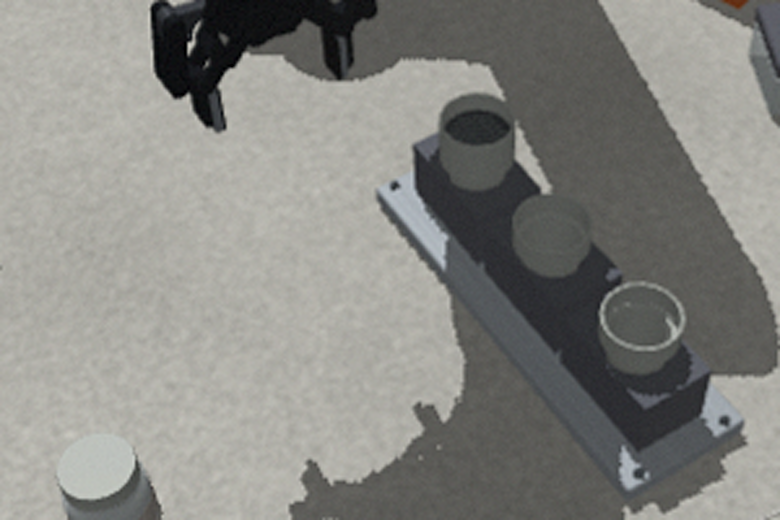

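The final picture shows the three blocks flush on the rail and an upright cup in each: (477,140), (551,236) and (642,328). The funnel is nested in the first cup and the jar is still standing.

```bash
python3 -c "
from workcell import *
print(hand_in())"
```

```text
the job is handed in; nothing more can be done
None
```

The filter stand is set up and handed in at about 39 s: both grey carriers are pressed down, all three cups are seated, the only funnel present is nested in the place1 cup, and I saw no sign of the jar or tip box being touched, but `hand_in()` returned no verdict.

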